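# Clear the breakfast table onto the tray

### The arm

A 6-joint arm with a two-finger parallel gripper is mounted at the origin on the work surface. World frame = base frame: x ahead of the robot, y to its left, z up, the work surface at z = 0. Lengths are in mm, angles in degrees, forces in N, time in s.
With the tool pointing down it reaches from about 300 to 850 mm from the base axis. Payload 4.2 kg.
Tool frame: the origin (TCP) lies at the very end of the fingers, on their centre line; the grasp point (between the pads) lies 19 mm behind it; z points along the fingers, y is the line along which they close (so a half turn about z gives the same grasp; the last joint's range is limited). The gripper opens to 91 mm and grips with 3 to 60 N. Pads are 32 mm wide; open, the fingers measure 118 mm over their backs; the gripper's body (76 mm by 178 mm) begins 60 mm behind the grasp point.
Start: joints at [-72.708, 18.312, 89.639, -0, 72.044, -1.146], TCP at [181.861, -545.499, 213.976] pointing down, gripper open.
Joint ranges: [-177.97, 177.97], [-48.28, 115.42], [12.27, 149.76], [-77.06, 257.06], [2.81, 150.46], [-146.56, 146.56]. Speed limits (degrees/s): [147.25, 147.25, 180, 180, 180, 180].

### API

Orientations are given as [roll, pitch, yaw] about the fixed x, y, z axes, in that order (R = Rz(yaw) Ry(pitch) Rx(roll)).
In Python, from workcell import env, eyes gives the robot as it stands.
- The arm moves only by the tool send_rows, never from a script. Its argument "targets" is text: rows parted by semicolons, each of 7 numbers parted by spaces: the shift along the tool's x, y, z in m, then the turn, a rotation vector about the tool's x, y, z in degrees, then the opening in per cent of the stroke, from 0 (shut) to 100 (fully open). A call has 1 to 12 rows; each row is the pose to reach, as a shift and turn from the pose commanded when the call began, along the tool's axes at that moment; what a row does not reach only later rows make up. A row lasts 1/12 s, in which the tool goes at most 41.7 mm and 7.16 degrees, less where a joint would pass 70% of its speed; a pose out of reach is approached as far as the arm can. A call with a gripper value outside its range is refused whole. The fingers move at their own pace and stop on an object; "grip_force" is the grip in N (left out, the last holds). Time passes only in rows, so rows that repeat a pose let the fingers close. It gives the time, the measured TCP pose, the force, the opening and the grip force at its end, in the units of the state.
- env.state(): the state, without advancing time (a new reading comes with each control period).
- eyes.grab_frame(name): name is "scene" or "top" or "wrist"; returns a dict with "image" (400x640x3 uint8, blue, green, red), "fovy" (degrees; the focal length in pixels is half the picture's height over the tangent of half this angle, whatever the lens; pixels are square), "cx", "cy" (the principal point, pixels), "eye" and "attitude" of the camera in the world. Camera axes: x right, y up, looking along -z (the intrinsics and any distortion apply to the point x, -y, -z); pixel columns grow to the right and rows downward; lengths in mm; the calibration is good to about 2 mm. A picture is of the moment at which its call begins. There is no depth.
- env.job_done(): hands the job in; it is judged then, once.
The state is a dict: "time_s": time; "qpos": joint angles; "qvel": joint speeds; "effort": joint torques, N m; "ee_pos": TCP position; "ee_rot": TCP orientation; "force": force on the tool from outside, world axes, zero at the start; "torque": the same for the moment, N m; "gripper_width": finger opening in mm; "gripper_force": force on a finger pad.
Only numpy, scipy, OpenCV 4.12 (cv2) and the standard library are available. Lean on these libraries where they do the work, as an engineer would, in place of code of your own. Each camera call takes 0.05 s, during which the arm holds its last target. There are 200 camera calls.

### The job

Breakfast is over, clear up onto the tray: nest all the loose white bowls in size order inside the big bowl that stands on the tray, each one level on the floor of the next larger one, and slide all the brass napkin rings down over the post of the ring stand. The bowls are china: set them down gently, never drop or bang them together, and leave the coffee pot, the vase and the sugar tumbler where they are.

Things in the scene. Friction and masses are not known exactly. Their poses are not given: they have to be found in the camera images.
- tray: Wooden serving tray, black inlay, brass handles, fixed to the table, 360 mm long (its x axis) by 230 mm wide (its y axis), rim 18 mm high and 8 mm thick. Origin: centre of its underside on the table; its floor lies 8 mm above that. Position and yaw vary. It carries the largest bowl near one end and the ring stand near the other; which is at which end varies.
- stand: Napkin-ring stand of pale wood, fixed to the tray: round foot 76 mm in diameter and 14 mm high with an upright round post 33 mm in diameter in its centre, the last 10 mm of which narrow to a rounded tip. Origin: centre of its underside, on the tray's floor; z up along the post. Post tip 98 mm above the origin.
- post_top (a point): The tip of the stand's post, on its axis, 98 mm above the stand's underside.
- bowl1: The largest white bowl, always present, loose, standing on the tray: all the others are to be nested in it. Outer rim diameter 158 mm, 62 mm high, 300 g. Origin: centre of its underside, z up. All bowls are round, of one form: wall 7 mm thick, its outer radius growing by 10 mm from the floor to the rim; inner floor 16 mm above the underside; foot radius 12 mm less than rim radius.
- bowl1_rim (a point): Centre of the mouth of the largest bowl, level with its rim. A bowl nested in the next larger one stands 16 mm higher than it, its rim 14 to 15 mm above the larger rim, with 8 to 10 mm of air between the walls all round: a bowl pinched by its wall (one finger inside, one outside) less than 14 mm deep can be set down and let go without the fingers entering that gap.
- bowl2: The largest loose white bowl of the graded set: outer rim diameter 130 mm, 61 mm high, 180 g (mass varies), wall 7 mm, inner floor 16 mm above the underside, foot diameter 106 mm. Stands upright on the table. Origin: centre of its underside, z up. May be absent.
- bowl3: The second largest loose white bowl of the graded set: outer rim diameter 104 mm, 59 mm high, 130 g (mass varies), wall 7 mm, inner floor 16 mm above the underside, foot diameter 80 mm. Stands upright on the table. Origin: centre of its underside, z up. May be absent.
- bowl4: The third largest loose white bowl of the graded set: outer rim diameter 80 mm, 57 mm high, 85 g (mass varies), wall 7 mm, inner floor 16 mm above the underside, foot diameter 56 mm. Stands upright on the table. Origin: centre of its underside, z up. May be absent.
- bowl5: The smallest white bowl of the graded set: outer rim diameter 56 mm, 55 mm high, 50 g (mass varies), wall 7 mm, inner floor 16 mm above the underside, foot diameter 32 mm. Stands upright on the table. Origin: centre of its underside, z up. May be absent.
- ring1: Brass napkin ring lying flat on the table, its axis upright: outer diameter 50 mm, inner diameter 40 mm, 24 mm high, 40 g. Origin: centre of its underside, z along the axis. May be absent. All rings are alike; each one over the post takes 24 mm of its height.
- ring2: Brass napkin ring lying flat on the table, its axis upright: outer diameter 50 mm, inner diameter 40 mm, 24 mm high, 40 g. Origin: centre of its underside, z along the axis. May be absent. All rings are alike; each one over the post takes 24 mm of its height.
- ring3: Brass napkin ring lying flat on the table, its axis upright: outer diameter 50 mm, inner diameter 40 mm, 24 mm high, 40 g. Origin: centre of its underside, z along the axis. May be absent. All rings are alike; each one over the post takes 24 mm of its height.
- pot: White porcelain coffee pot with lid, full, 172 mm high, body 104 mm in diameter, handle (to 96 mm from the axis) at its +y side, spout (to 85 mm) at its -y side. Origin: centre of its underside. To be left alone.
- vase: Round amber glass vase, 106 mm high, 108 mm in diameter. Origin: centre of its underside. To be left alone.
- sugar: Steel tumbler with sugar sticks, 66 mm in diameter, about 120 mm high with the sticks. Origin: centre of its underside. To be left alone.
Mind the look-alikes: they are no part of the job. Leave any black, purple or red look-alike of the bowl2 alone.

How it is judged (in metres and radians):
At the end, for the whole second after the job is handed in: Each bowl present stands level (5 deg), at rest, within 6 mm of the height of the next larger one's floor and nested inside it; the largest stands flat on the tray's floor; each ring present is level round the post, its underside less than 70 mm above the stand's underside (angle between each of bowl1, bowl2, bowl3, bowl4, bowl5's own z axis and vertical below 0.09 rad and linear speed of each of bowl1, bowl2, bowl3, bowl4, bowl5, ring1, ring2, ring3 below 0.02 m/s and z of bowl1 in the frame of tray between 0.005 and 0.013 m and x of bowl1 in the frame of tray between -0.115 and 0.115 m and y of bowl1 in the frame of tray between -0.05 and 0.05 m and horizontal distance between bowl2 and bowl1 below 0.016 m and z of bowl2 in the frame of bowl1 between 0.011 and 0.022 m and horizontal distance between bowl3 and bowl1 below 0.024 m and z of bowl3 in the frame of bowl1 between 0.011 and 0.038 m and horizontal distance between bowl4 and bowl1 below 0.032 m and z of bowl4 in the frame of bowl1 between 0.011 and 0.054 m and horizontal distance between bowl5 and bowl1 below 0.04 m and z of bowl5 in the frame of bowl1 between 0.011 and 0.07 m and horizontal distance between bowl3 and bowl2 below 0.016 m and z of bowl3 in the frame of bowl2 between 0.011 and 0.022 m and horizontal distance between bowl4 and bowl2 below 0.024 m and z of bowl4 in the frame of bowl2 between 0.011 and 0.038 m and horizontal distance between bowl5 and bowl2 below 0.032 m and z of bowl5 in the frame of bowl2 between 0.011 and 0.054 m and horizontal distance between bowl4 and bowl3 below 0.016 m and z of bowl4 in the frame of bowl3 between 0.011 and 0.022 m and horizontal distance between bowl5 and bowl3 below 0.024 m and z of bowl5 in the frame of bowl3 between 0.011 and 0.038 m and horizontal distance between bowl5 and bowl4 below 0.016 m and z of bowl5 in the frame of bowl4 between 0.011 and 0.022 m and horizontal distance between each of ring1, ring2, ring3 and stand below 0.008 m and z of ring1 in the frame of stand between 0.01 and 0.07 m and angle between each of ring1, ring2, ring3's own z axis and vertical below 0.15 rad and z of ring2 in the frame of stand between 0.01 and 0.07 m and z of ring3 in the frame of stand between 0.01 and 0.07 m); the robot touches nothing.
It fails at once if the coffee pot is pushed more than 4 cm or tipped (distance of pot from where it was at the start of the episode above 0.04 m or angle between pot's own z axis and vertical above 0.35 rad).
It fails at once if the vase is pushed more than 4 cm or tipped (distance of vase from where it was at the start of the episode above 0.04 m or angle between vase's own z axis and vertical above 0.35 rad).
It fails at once if the sugar tumbler is pushed more than 4 cm or tipped (distance of sugar from where it was at the start of the episode above 0.04 m or angle between sugar's own z axis and vertical above 0.35 rad).
It fails at once if a bowl is dropped or flung into the nest (moving faster than 0.6 m/s right over it) ((linear speed of bowl2 above 0.6 m/s and horizontal distance between bowl2 and bowl1 below 0.04 m and z of bowl2 in the frame of bowl1 below 0.11 m) or (linear speed of bowl3 above 0.6 m/s and horizontal distance between bowl3 and bowl1 below 0.04 m and z of bowl3 in the frame of bowl1 below 0.11 m) or (linear speed of bowl4 above 0.6 m/s and horizontal distance between bowl4 and bowl1 below 0.04 m and z of bowl4 in the frame of bowl1 below 0.11 m) or (linear speed of bowl5 above 0.6 m/s and horizontal distance between bowl5 and bowl1 below 0.04 m and z of bowl5 in the frame of bowl1 below 0.11 m)).
It fails at once if two nested bowls are pressed together with more than 60 N ((contact force between bowl1 and bowl2 above 60 N and horizontal distance between bowl2 and bowl1 below 0.05 m) or (contact force between bowl1 and bowl3 above 60 N and horizontal distance between bowl3 and bowl1 below 0.05 m) or (contact force between bowl1 and bowl4 above 60 N and horizontal distance between bowl4 and bowl1 below 0.05 m) or (contact force between bowl1 and bowl5 above 60 N and horizontal distance between bowl5 and bowl1 below 0.05 m) or (contact force between bowl2 and bowl3 above 60 N and horizontal distance between bowl3 and bowl2 below 0.05 m) or (contact force between bowl2 and bowl4 above 60 N and horizontal distance between bowl4 and bowl2 below 0.05 m) or (contact force between bowl2 and bowl5 above 60 N and horizontal distance between bowl5 and bowl2 below 0.05 m) or (contact force between bowl3 and bowl4 above 60 N and horizontal distance between bowl4 and bowl3 below 0.05 m) or (contact force between bowl3 and bowl5 above 60 N and horizontal distance between bowl5 and bowl3 below 0.05 m) or (contact force between bowl4 and bowl5 above 60 N and horizontal distance between bowl5 and bowl4 below 0.05 m)).
Of bowl2, bowl3, bowl4, bowl5 only 3 to 4 are there at a start; the rules pass over those that are not, and their reading is None.
Of ring1, ring2, ring3 only 2 to 3 are there at a start; the rules pass over those that are not, and their reading is None.
At some moment in a run one of bowl2, bowl3, bowl4, ring1, ring2, ring3 may be knocked a few centimetres aside while the robot is not near it.
It also fails if it takes over 210 s, if anything falls off the work surface, if the arm or the gripper's body presses on something with over 40 N, if the wrist force passes 120 N, or if a joint passes its speed limit or range.

## Working session

There is one attempt and no reset: what is moved stays moved. The work goes in short steps, Python scripts to look and compute and a tool call to move; the robot and the scene stay as the last step left them, time stands still between calls to the robot, and variables do not carry over. Pictures are saved under pics/ and viewed, at most 14 in all, crops included, and the job is handed in when it is done.

Besides the shell and the picture viewer there is one more tool, called after ">>>" in YAML: its name, and indented under it one key for each argument. send_rows: Moves the arm, as the interface text tells. Its arguments: {"type":"object","properties":{"targets":{"type":"string"},"grip_force":{"type":"number"}},"required":["targets"]}

```bash
ls; mkdir -p pics
python3 - <<'E'
from workcell import env, eyes
import cv2
for n in("top","scene"):
    f=eyes.grab_frame(n); cv2.imwrite(f"pics/{n}0.png",f["image"])
    print(n,{k:v for k,v in f.items() if k!="image"})
print(env.state())
E
```

```text
pics
top {'fovy': 48.51913703043515, 'cx': 315.31856380133377, 'cy': 199.51008131497827, 'eye': array([3.78987916e+02, 9.60863851e-02, 1.41998936e+03]), 'attitude': array([  5.82544669,   0.8072835 , -89.74298449])}
scene {'fovy': 42.762407269941264, 'cx': 308.3464681180601, 'cy': 198.97203276703675, 'eye': array([1511.78335689,  448.20818224,  910.64273569]), 'attitude': array([ 53.16384726,  -0.26582433, 114.18630049])}
{'time_s': 0.1, 'qpos': array([-7.27117755e+01,  1.83467285e+01,  8.96983454e+01,  5.14154239e-04,
        7.20450587e+01, -1.14376755e+00]), 'qvel': array([ 0.01226637, -0.04948224, -0.16312073,  0.01402361, -0.00187428,
        0.01894849]), 'effort': array([-1.74544624e-06, -4.13334703e+01, -2.32510704e+01,  7.28142704e-02,
        4.22784244e-02, -6.72023316e-05]), 'ee_pos': array([ 181.69266744, -545.06363516,  213.22414626]), 'ee_rot': array([-1.79909895e+02, -2.28792073e-03,  1.84318313e+01]), 'force': array([ 1.23245464,  0.45915714, -0.47645412]), 'torque': array([ 0.03265226, -0.01281932,  0.00175878]), 'gripper_force': 0.0, 'gripper_width': 91.34921576061859}
```

View pics/top0.png

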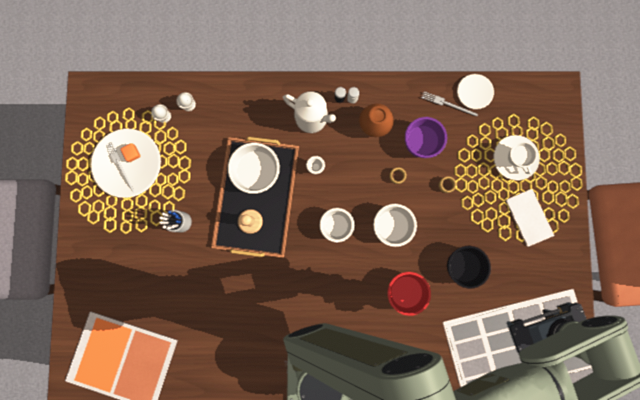

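View pics/scene0.png

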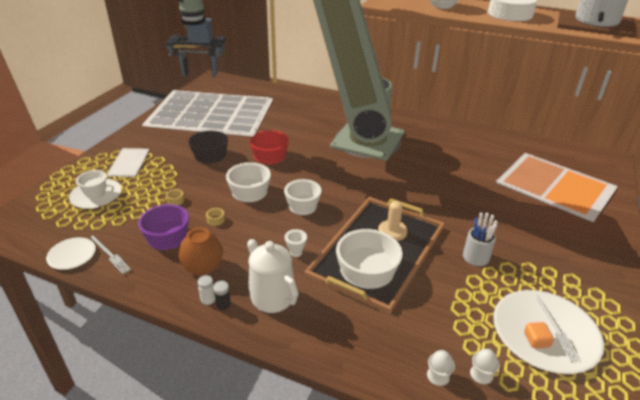

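The top view shows white bowls at (395,225), about 42 px wide, (337,225), about 34 px, and (316,165), about 18 px. The big bowl is at (254,168), the stand at (250,221), and two brass rings at (398,175) and (447,184). The black, purple and red bowls at (468,266), (426,138) and (409,293) are decoys. I'll write helpers and measure.

```bash
cat > h.py <<'E'
import numpy as np, cv2, sys
from scipy.spatial.transform import Rotation as R
from scipy.optimize import least_squares
from workcell import env, eyes
def cam(f):
    F=f["image"].shape[0]/2/np.tan(np.radians(f["fovy"]/2))
    return F,f["cx"],f["cy"],np.array(f["eye"],float),R.from_euler("xyz",f["attitude"],degrees=True)
def ray(f,px,z):
    F,cx,cy,e,A=cam(f); px=np.atleast_2d(px).astype(float)
    d=A.apply(np.c_[(px[:,0]-cx)/F,-(px[:,1]-cy)/F,-np.ones(len(px))])
    return e+d*((z-e[2])/d[:,2])[:,None]
def proj(f,P):
    F,cx,cy,e,A=cam(f); q=A.inv().apply(np.atleast_2d(P)-e)
    return np.c_[cx+F*q[:,0]/-q[:,2], cy-F*q[:,1]/-q[:,2]]
def circ(P):   # circle fit of xy points
    r=least_squares(lambda p:np.hypot(P[:,0]-p[0],P[:,1]-p[1])-p[2],[*P[:,:2].mean(0),np.ptp(P[:,0])/2],loss="soft_l1",f_scale=1.5)
    return r.x
def pose():
    s=env.state(); return np.array(s["ee_pos"]),R.from_euler("xyz",s["ee_rot"],degrees=True),s
def down(yaw): return R.from_euler("xyz",[180,0,yaw],degrees=True)
def pinch(phi,al=9.2,flip=False):   # tool leaning outwards at rim azimuth phi
    u=np.array([np.cos(np.radians(phi)),np.sin(np.radians(phi)),0]);Z=np.array([0,0,1.])
    a=np.radians(al); z=-Z*np.cos(a)-u*np.sin(a); y=u*np.cos(a)-Z*np.sin(a)
    if flip:y=-y
    return R.from_matrix(np.c_[np.cross(y,z),y,z])
def go(p,Rt):   # shift (m) and turn (deg) from the present pose
    p0,R0,s=pose(); d=R0.inv().apply(np.array(p)-p0)/1000; w=(R0.inv()*Rt).as_rotvec(degrees=True)
    print("shift",d.round(4),"turn",w.round(1),"rows>=%d"%np.ceil(max(np.linalg.norm(d)/.0417,np.linalg.norm(w)/7.16)))
E
cat > m.py <<'E'
from h import *
def bowls(f):
    hsv=cv2.cvtColor(f["image"],cv2.COLOR_BGR2HSV); out=[]
    m=((hsv[...,1]<70)&(hsv[...,2]>110)).astype(np.uint8)
    cs,_=cv2.findContours(m,cv2.RETR_EXTERNAL,cv2.CHAIN_APPROX_NONE)
    for c in cs:
        if cv2.contourArea(c)<60: continue
        c=c[:,0]; P=ray(f,c,60); q=circ(P)
        res=np.hypot(P[:,0]-q[0],P[:,1]-q[1])-q[2]
        if q[2]<100: out.append((c.mean(0).round(),q.round(1),np.abs(res).mean().round(1)))
    return out
def rings(f,z=24):
    hsv=cv2.cvtColor(f["image"],cv2.COLOR_BGR2HSV)
    m=cv2.inRange(hsv,(12,90,50),(35,255,255)); out=[]
    cs,_=cv2.findContours(m,cv2.RETR_EXTERNAL,cv2.CHAIN_APPROX_NONE)
    for c in cs:
        if len(c)<25: continue
        P=ray(f,c[:,0],z); q=circ(P)
        if 15<q[2]<40: out.append((c[:,0].mean(0).round(),q.round(1)))
    return out
if __name__=="__main__":
    f=eyes.grab_frame("top")
    for b in bowls(f): print("bowl",*b)
    for b in rings(f): print("brass",*b)
    print("tray/stand/pot/vase/sugar", [ (n,ray(f,p,z)[0].round()) for n,p,z in (("stand tip",(247,218),106),("pot",(312,108),120),("vase",(377,117),100),("sugar",(173,220),60),("purple",(426,138),60),("tray nl",(213,246),18),("tray fl",(230,141),18),("tray fr",(297,150),18),("tray nr",(285,256),18))])
    im=f["image"]; cv2.imwrite("pics/crop1.png",cv2.resize(im[80:280,200:480],None,fx=2.8,fy=2.8,interpolation=cv2.INTER_CUBIC))
E
python3 m.py
python3 - <<'E'
from h import *
f=eyes.grab_frame("wrist");print({k:v for k,v in f.items() if k!="image"})
E
```

```text
bowl [623. 392.] [ -35.5 -884.8   44.1] 13.0
bowl [525. 391.] [ -42.4 -611.2   70. ] 22.6
bowl [ 23. 380.] [-25.3 888.4  73.4] 8.6
bowl [428. 386.] [ -20.5 -315.6   61.7] 13.9
bowl [596. 285.] [ 263.6 -821.8   14.1] 1.7
bowl [174. 221.] [452.6 454.8  32.7] 8.0
bowl [337. 224.] [440.8 -46.1  52.1] 0.9
bowl [395. 225.] [ 440.9 -223.    64.9] 0.7
bowl [530. 217.] [ 464.7 -634.3   72.8] 13.1
bowl [315. 165.] [626.8  20.9  27.9] 0.7
bowl [253. 168.] [616.9 212.8  79.9] 0.9
bowl [516. 157.] [ 650.7 -600.2   68.9] 1.1
bowl [161. 113.] [791.9 509.   28.2] 2.5
bowl [309. 110.] [796.3  37.2  63.1] 8.2
bowl [186. 101.] [829.  430.9  28.6] 2.2
bowl [353.  94.] [851.4 -97.7  21.1] 2.9
bowl [340.  92.] [859.3 -57.   16.4] 0.6
bowl [475.  91.] [ 862.  -480.6   56.5] 0.8
brass [250. 221.] [452.6 226.4  38.7]
brass [397. 175.] [ 599.4 -240.2   27.9]
brass [130. 152.] [674.5 617.3  21.7]
brass [515. 126.] [ 768.7 -616.    28.5]
brass [364. 118.] [ 787.2 -115.5   22.8]
brass [130. 120.] [788.  626.3  28.7]
tray/stand/pot/vase/sugar [('stand tip', array([457., 222., 106.])), ('pot', array([788.,  30., 120.])), ('vase', array([ 766., -167.,  100.])), ('sugar', array([453., 458.,  60.])), ('purple', array([ 711., -324.,   60.])), ('tray nl', array([374., 342.,  18.])), ('tray fl', array([711., 297.,  18.])), ('tray fr', array([682.,  80.,  18.])), ('tray nr', array([343., 115.,  18.]))]
{'fovy': 58.639441533725694, 'cx': 312.5364583091294, 'cy': 201.98596661244113, 'eye': array([ 251.77716414, -521.65909186,  383.15980691]), 'attitude': array([-15.26378694,   0.1015538 , -71.52867009])}
```

View pics/crop1.png

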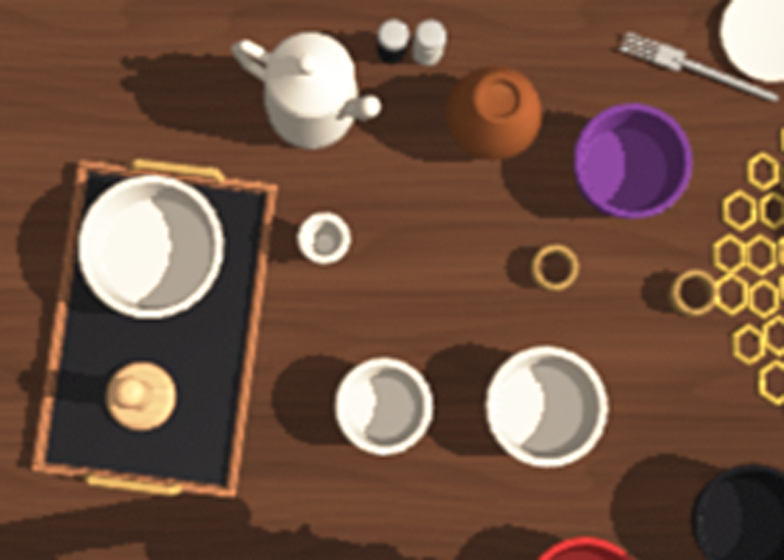

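The big crop confirms it. The fitted radii are 79.9, 64.9, 52.1 and 27.9 mm, so these are bowl1, bowl2, bowl3 and bowl5; bowl4 is absent. There are two plain brass rings at image (397,175) and (447,184), the second touching the placemat edge. The purple, red and black bowls are look-alikes. I'll start with bowl2.

```bash
cat > pk.py <<'E'
from h import *
# usage: pk.py cx cy rim_z rim_radius depth clearance
cx,cy,zr,r,dep,up=map(float,sys.argv[1:7]); phi=180+np.degrees(np.arctan2(cy,cx)) if len(sys.argv)<8 else float(sys.argv[7])
Rt=pinch(phi,flip=True); u=np.array([np.cos(np.radians(phi)),np.sin(np.radians(phi))])
rr=r-3.5-dep*.161
T=np.array([cx+rr*u[0],cy+rr*u[1],zr-dep]); print("T",T.round(1),"phi",round(phi,1))
p0,_,s=pose(); print("now",p0.round(1),"err",(T-p0).round(1))
go(T-Rt.apply([0,0,1])*up,Rt)
E
python3 pk.py 441 -223 61 65 12 70
```

```text
T [ 387.8 -196.1   49. ] phi 153.2
now [ 181.8 -545.2  213.5] err [ 206.1  349.1 -164.5]
shift [ 0.298  -0.2739  0.0957] turn [ -8.8   3.6 -44.6] rows>=10
```

>>> send_rows:
  targets: "0.298 -0.274 0.096 -8.8 3.6 -44.6 40;0.298 -0.274 0.096 -8.8 3.6 -44.6 40;0.298 -0.274 0.096 -8.8 3.6 -44.6 40;0.298 -0.274 0.096 -8.8 3.6 -44.6 40;0.298 -0.274 0.096 -8.8 3.6 -44.6 40;0.298 -0.274 0.096 -8.8 3.6 -44.6 40;0.298 -0.274 0.096 -8.8 3.6 -44.6 40;0.298 -0.274 0.096 -8.8 3.6 -44.6 40;0.298 -0.274 0.096 -8.8 3.6 -44.6 40;0.298 -0.274 0.096 -8.8 3.6 -44.6 40;0.298 -0.274 0.096 -8.8 3.6 -44.6 40;0.298 -0.274 0.096 -8.8 3.6 -44.6 40"

```text
time_s: 1.2
ee_pos: [378.4, -189.0, 117.5]
ee_rot: [170.8, 0.0, 63.5]
force: [0.6, -0.1, 0.8]
gripper_width: 36.5
gripper_force: 0.0
```

```bash
python3 pk.py 441 -223 61 65 12 0
python3 - <<'E'
from h import *
f=eyes.grab_frame("wrist"); cv2.imwrite("pics/w1.png",f["image"]); print(f["eye"],f["attitude"])
t=np.radians(np.arange(0,360,60)); print(proj(f,np.c_[441+65*np.cos(t),-223+65*np.sin(t),61+0*t]).round())
E
```

```text
T [ 387.8 -196.1   49. ] phi 153.2
now [ 378.4 -189.   117.5] err [  9.4  -7.1 -68.5]
shift [-0.0021  0.0005  0.0694] turn [-0.  -0.   0.3] rows>=2
[ 386.86012074 -110.24866276  285.07977409] [-15.26040027  -9.14524037 -26.48033862]
[[482. 175.]
 [413. 124.]
 [325. 170.]
 [319. 263.]
 [390. 302.]
 [467. 261.]]
```

View pics/w1.png

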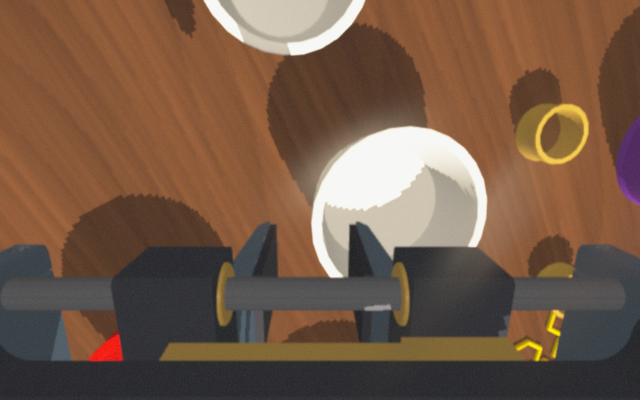

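The wrist view shows bowl2's rim (about 315–487 px in x, top at 127) matching the predicted rim within 2 px. Its left wall is between the fingers. I'll descend and close.

>>> send_rows:
  targets: "-0.001 0 0.02 0 0 0 40;-0.002 0 0.045 0 0 0 40;-0.002 0 0.06 0 0 0 40;-0.002 0 0.0695 0 0 0 40;-0.002 0 0.0695 0 0 0 40;-0.002 0 0.0695 0 0 0 20;-0.002 0 0.0695 0 0 0 10;-0.002 0 0.0695 0 0 0 2;-0.002 0 0.0695 0 0 0 2;-0.002 0 0.0695 0 0 0 2;-0.002 0 0.0695 0 0 0 2;-0.002 0 0.0695 0 0 0 2"
  grip_force: 40

```text
time_s: 2.25
ee_pos: [388.1, -199.0, 50.4]
ee_rot: [170.5, 0.1, 63.2]
force: [-1.5, -1.6, 6.1]
gripper_width: 9.0
gripper_force: 38.5
```

>>> send_rows:
  targets: "0 0 -0.005 0 0 0 2;0 0 -0.02 0 0 0 2;0 0 -0.04 0 0 0 2;0 0 -0.06 0 0 0 2;0 0 -0.08 0 0 0 2;0 0 -0.1 0 0 0 2;0 0 -0.1 0 0 0 2;0 0 -0.1 0 0 0 2"

```text
time_s: 2.92
ee_pos: [372.3, -190.5, 148.2]
ee_rot: [170.7, 0.0, 63.1]
force: [-0.3, 0.7, -2.7]
gripper_width: 9.2
gripper_force: 38.8
```

```bash
cat > look.py <<'E'
from h import *
from m import *
f=eyes.grab_frame("top"); print([tuple(b[1]) for b in bowls(f) if b[2]<1.6 and b[1][0]>350 and abs(b[1][1])<400])
print("rings",[(b[0],b[1]) for b in rings(f) if abs(b[1][1])<420 and b[1][0]<740])
g=eyes.grab_frame("scene"); w=eyes.grab_frame("wrist")
cv2.imwrite(f"pics/{sys.argv[1]}.png",np.hstack([cv2.resize(g["image"][0:360,60:500],(400,327)),cv2.resize(w["image"],(400,250),interpolation=cv2.INTER_AREA)[:327] if 0 else np.vstack([cv2.resize(w["image"],(400,250)),np.zeros((77,400,3),np.uint8)])]))
E
python3 look.py g1
```

```text
[(np.float64(441.5), np.float64(-45.2), np.float64(51.3)), (np.float64(626.8), np.float64(20.9), np.float64(27.9)), (np.float64(616.8), np.float64(212.8), np.float64(79.9)), (np.float64(859.3), np.float64(-57.0), np.float64(16.4))]
rings [(array([250., 221.]), array([452.9, 226.3,  38.6])), (array([398., 175.]), array([ 599.3, -240.6,   27.9]))]
```

View pics/g1.png

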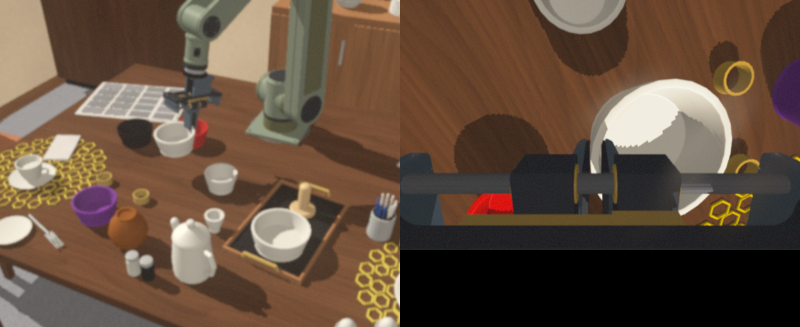

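The scene and wrist views show bowl2 hanging from the fingers by its wall, clear of the table. Next I'll measure its centre in the grip and the transport move.

```bash
cat > held.py <<'E'
from h import *
# held.py guess_rim_z r : fit held bowl's rim in the wrist view
zr,r=map(float,sys.argv[1:3])
f=eyes.grab_frame("wrist"); p0,R0,s=pose(); im=f["image"]
hsv=cv2.cvtColor(im,cv2.COLOR_BGR2HSV); m=((hsv[...,1]<80)&(hsv[...,2]>120)).astype(np.uint8); m[250:]=0
cs,_=cv2.findContours(m,cv2.RETR_EXTERNAL,cv2.CHAIN_APPROX_NONE)
u=np.array(R0.as_matrix()[:2,1]); c0=p0[:2]+u/np.linalg.norm(u)*(r-6)   # flip: y points to the centre
def use(zr):
    P=np.vstack([ray(f,c[:,0],zr) for c in cs if cv2.contourArea(c)>300]); px=np.vstack([c[:,0] for c in cs if cv2.contourArea(c)>300])
    d=np.hypot(*(P[:,:2]-c0).T); k=(abs(d-r)<9)&(px[:,1]<247)&(px[:,1]>2)&(px[:,0]>2)&(px[:,0]<637)
    return P[k],px[k]
for z in (zr-3,zr,zr+3):
    P,px=use(z); q=circ(P); print(z,len(P),"centre",q.round(1),"res",np.abs(np.hypot(*(P[:,:2]-q[:2]).T)-q[2]).mean().round(2),"rel TCP",(q[:2]-p0[:2]).round(1),"radial",np.hypot(*(q[:2]-p0[:2])).round(1))
print("tcp",p0.round(1))
E
python3 held.py 159 65
python3 - <<'E'
from h import *
p0,_,_=pose(); c=np.array([615.2,211.2]); az=np.degrees(np.arctan2(*c[::-1])); phi=180+az; u=np.array([np.cos(np.radians(phi)),np.sin(np.radians(phi))])
Rt=pinch(phi,flip=True); go([*(c+58.5*u),150],Rt); print(phi,c+58.5*u)
E
```

```text
156.0 388 centre [ 421.6 -210.3   61.2] res 1.8 rel TCP [ 50. -20.] radial 53.9
159.0 352 centre [ 421.  -208.    59.6] res 2.01 rel TCP [ 49.4 -17.7] radial 52.5
162.0 332 centre [ 420.3 -205.6   58. ] res 2.13 rel TCP [ 48.7 -15.3] radial 51.1
tcp [ 371.6 -190.3  146.5]
shift [ 0.4263 -0.0043 -0.0043] turn [ -0.1   7.3 -45.2] rows>=11
198.94749949425784 [559.86973481 192.20495447]
```

```bash
cat > tilt.py <<'E'
from h import *
# tilt.py r depth: rim plane through the pinched rim point, drooping by t deg towards the bowl's centre
r,dep=map(float,sys.argv[1:3]); f=eyes.grab_frame("wrist"); p0,R0,s=pose(); im=f["image"]
hsv=cv2.cvtColor(im,cv2.COLOR_BGR2HSV); m=((hsv[...,1]<80)&(hsv[...,2]>110)).astype(np.uint8); m[250:]=0
M=R0.as_matrix(); h=M[:,1]*[1,1,0]; h/=np.linalg.norm(h); k=np.array([-h[1],h[0],0])
rp=p0-M[:,2]*dep/np.cos(np.radians(9.2))-h*3.5   # outer rim point at pinch
cs,_=cv2.findContours(m,cv2.RETR_EXTERNAL,cv2.CHAIN_APPROX_NONE)
px=max((c[:,0] for c in cs),key=len); cand=[c[:,0] for c in cs if len(c)>60]
F,cx,cy,e,A=cam(f)
for t in (-4,0,4,8,12):
    a=np.radians(t); ax=h*np.cos(a)-np.array([0,0,1])*np.sin(a); n=np.cross(ax,k)
    best=None
    for px in cand:
        d=A.apply(np.c_[(px[:,0]-cx)/F,-(px[:,1]-cy)/F,-np.ones(len(px))])
        Q=e+d*(((rp-e)@n)/(d@n))[:,None]-rp; q=np.c_[Q@ax,Q@k]
        ok=(abs(np.hypot(q[:,0]-r,q[:,1])-r)<12)&(px[:,1]<245)&(px[:,1]>2)
        if best is None or ok.sum()>best[0].sum(): best=(ok,q,px)
    ok,q,px=best; q=q[ok]
    c=circ(q); res=np.hypot(q[:,0]-c[0],q[:,1]-c[1])-c[2]
    g=abs(res)<3; c=circ(q[g]); print(t,g.sum(),"c(along,side),r",c.round(1),"res",np.abs(res[g]).mean().round(2))
o=im.copy(); cv2.polylines(o,[px[ok].reshape(-1,1,2)],False,(0,0,255),1); cv2.imwrite("pics/%s.png"%sys.argv[3],o[60:330,150:])
E
python3 tilt.py 65 11 t1
```

```text
-4 279 c(along,side),r [54.9  7.5 58.3] res 0.91
0 307 c(along,side),r [57.6  4.2 61.5] res 0.74
4 295 c(along,side),r [61.  -1.  66.4] res 0.77
8 276 c(along,side),r [64.5 -8.6 73.7] res 0.76
12 200 c(along,side),r [ 68.8 -16.6  81.4] res 1.23
```

View pics/t1.png

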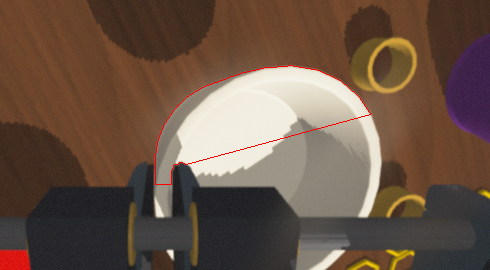

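```bash
sed -i 's/for t in (-4,0,4,8,12)/for t in (0,3,6,9)/; s/ok,q,px=best; q=q\[ok\]/ok,q,px=best; ok\&=q[:,0]>45; q=q[ok]/; s/im.copy(); cv2.polylines.*(0,0,255),1);/im.copy();/' tilt.py; sed -i 's/,px\[:,1\]<245//; s/(px\[:,1\]<245)/(px[:,1]<246)/' tilt.py; python3 tilt.py 65 11 t2
```

```text
0 193 c(along,side),r [59.8  6.1 58.9] res 0.17
3 195 c(along,side),r [61.8  1.7 63.2] res 0.17
6 198 c(along,side),r [64.2 -3.5 68.3] res 0.2
9 200 c(along,side),r [66.8 -9.9 74.4] res 0.27
```

```bash
cat > place.py <<'E'
from h import *
# place.py along dep droop cx cy rim_z [phi]
al,dep,t,cx,cy,zr=map(float,sys.argv[1:7]); phi=180+np.degrees(np.arctan2(cy,cx)) if len(sys.argv)<8 else float(sys.argv[7])
a=np.radians(9.2)
Rn=pinch(180,9.2,True)                       # nominal, centre towards +x
c=-Rn.as_matrix()[:,2]*dep/np.cos(a)-np.array([3.5,0,0])+al*np.array([np.cos(np.radians(t)),0,-np.sin(np.radians(t))])
off=Rn.inv().apply(c)                        # rim centre in the tool frame
Rt=pinch(phi,9.2+t,True); T=np.array([cx,cy,zr])-Rt.apply(off)
p0,R0,_=pose(); print("T",T.round(1),"now",p0.round(1),"rim centre now",(p0+R0.apply(off)).round(1)); go(T,Rt)
E
python3 place.py 62.6 11 4 615.2 211.2 140
```

```text
T [561.7 192.8 129.4] now [ 372.  -190.5  146.9] rim centre now [ 423.  -216.3  153.4]
shift [ 0.4277 -0.0067  0.0165] turn [ -3.9   8.9 -45. ] rows>=11
```

>>> send_rows:
  targets: "0.036 -0.001 0 -0.3 0.7 -3.8 2;0.072 -0.001 0 -0.7 1.5 -7.5 2;0.108 -0.002 0 -1 2.2 -11.3 2;0.144 -0.002 0 -1.3 3 -15 2;0.18 -0.003 0 -1.6 3.7 -19 2;0.216 -0.003 0 -2 4.5 -22.5 2;0.252 -0.004 0 -2.3 5.2 -26 2;0.288 -0.005 0 -2.6 6 -30 2;0.324 -0.005 0.002 -3 6.7 -34 2;0.36 -0.006 0.004 -3.3 7.5 -38 2;0.4 -0.0065 0.006 -3.6 8.3 -42 2;0.428 -0.0067 0.007 -3.9 8.9 -45 2"

```text
time_s: 4.22
ee_pos: [562.0, 196.3, 138.7]
ee_rot: [166.7, 0.1, 109.2]
force: [-0.1, -1.1, -1.4]
gripper_width: 9.0
gripper_force: 39.2
```

```bash
python3 tilt.py 65 11 t2; python3 place.py 62.6 11 4 615.2 211.2 85.5;python3 look.py g2
```

```text
0 182 c(along,side),r [59.2 -2.4 65.2] res 0.38
3 182 c(along,side),r [61.9 -7.7 70.2] res 0.47
6 182 c(along,side),r [ 65.  -14.1  76.3] res 0.6
9 129 c(along,side),r [ 55.8 -48.7 112.4] res 0.87
T [561.7 192.8  74.9] now [564.7 199.6 139. ] rim centre now [618.  218.3 150. ]
shift [-0.0054 -0.0199  0.0612] turn [ 0.4 -0.1  0.4] rows>=2
[(np.float64(440.8), np.float64(-45.5), np.float64(51.9)), (np.float64(626.7), np.float64(20.9), np.float64(27.9)), (np.float64(859.3), np.float64(-57.0), np.float64(16.4))]
rings [(array([250., 223.]), array([448.5, 227.3,  36.3])), (array([398., 175.]), array([ 599.4, -240.4,   27.8]))]
```

View pics/g2.png

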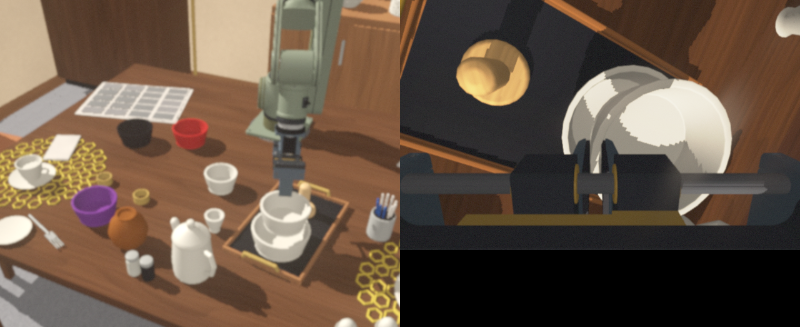

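The held bowl2 is over the big bowl and now level (radius fit 65.2 at 0° tilt). I'll correct sideways first, then lower.

>>> send_rows:
  targets: "-0.002 -0.002 -0.002 0 0 0 2;-0.004 -0.004 -0.005 0 0 0 2;-0.005 -0.006 -0.006 0 0 0 2;-0.005 -0.006 -0.006 0 0 0 2;-0.005 -0.006 -0.006 0 0 0 2;-0.005 -0.006 -0.006 0 0 0 2"

```text
time_s: 4.92
ee_pos: [555.9, 185.9, 144.7]
ee_rot: [166.6, 0.1, 109.0]
force: [-0.3, 0.7, -1.3]
gripper_width: 9.3
gripper_force: 39.2
```

```bash
python3 place.py 62.6 11 4 615.2 211.2 85.5
python3 - <<'E'
from h import *
f=eyes.grab_frame("top"); im=f["image"]; cv2.imwrite("pics/c3.png",cv2.resize(im[110:260,190:340],(600,600),interpolation=cv2.INTER_CUBIC))
E
```

```text
T [561.7 192.8  74.9] now [555.9 185.9 144.7] rim centre now [609.4 204.3 155.5]
shift [ 0.0048 -0.0086  0.0697] turn [0.2 0.1 0. ] rows>=2
```

View pics/c3.png

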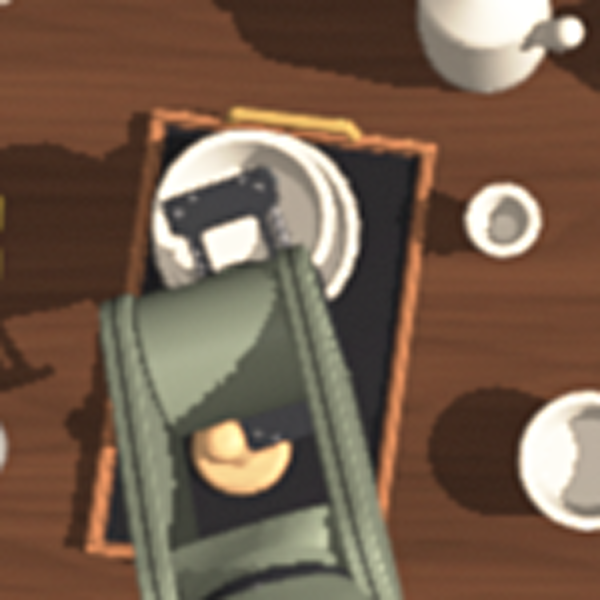

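The top crop shows bowl2's rim inside bowl1's outline with the arm above the stand, well clear. I'll lower in stages.

>>> send_rows:
  targets: "0.003 -0.005 0.01 0 0 0 2;0.005 -0.009 0.02 0 0 0 2;0.005 -0.009 0.03 0 0 0 2;0.005 -0.009 0.04 0 0 0 2;0.005 -0.009 0.05 0 0 0 2;0.005 -0.009 0.055 0 0 0 2;0.005 -0.009 0.055 0 0 0 2;0.005 -0.009 0.055 0 0 0 2;0.005 -0.009 0.055 0 0 0 2"

```text
time_s: 5.72
ee_pos: [558.5, 192.3, 89.2]
ee_rot: [166.6, 0.1, 109.0]
force: [-1.0, 0.4, -1.3]
gripper_width: 9.0
gripper_force: 39.2
```

```bash
python3 place.py 62.6 11 4 615.2 211.2 85.5; python3 tilt.py 65 11 t4
```

```text
T [561.7 192.8  74.9] now [558.5 192.3  89.2] rim centre now [612.  210.8 100. ]
shift [-0.0005 -0.0002  0.0146] turn [0.2 0.1 0.1] rows>=1
0 186 c(along,side),r [ 42.7 -11.   87.4] res 0.62
3 186 c(along,side),r [ 44.6 -17.5  93.8] res 0.69
6 145 c(along,side),r [ 37.1 -41.3 119.4] res 0.47
9 111 c(along,side),r [ 44.4 -40.  117.1] res 0.48
```

View pics/t4.png

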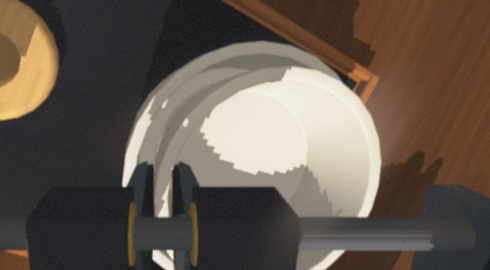

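Run:
```python
from h import *
f=eyes.grab_frame("wrist"); im=f["image"].copy()
t=np.radians(np.arange(0,360,10)); 
for c,r,col in (((615.2,211.2,70),79,(0,0,255)),((612,210.8,100),65,(0,200,0))):
    for p in proj(f,np.c_[c[0]+r*np.cos(t),c[1]+r*np.sin(t),c[2]+0*t]): cv2.circle(im,tuple(int(v) for v in p.round()),1,col,-1)
cv2.imwrite("pics/t5.png",cv2.resize(im[60:300,230:560],None,fx=2,fy=2))
```

```text
(no output)
```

View pics/t5.png

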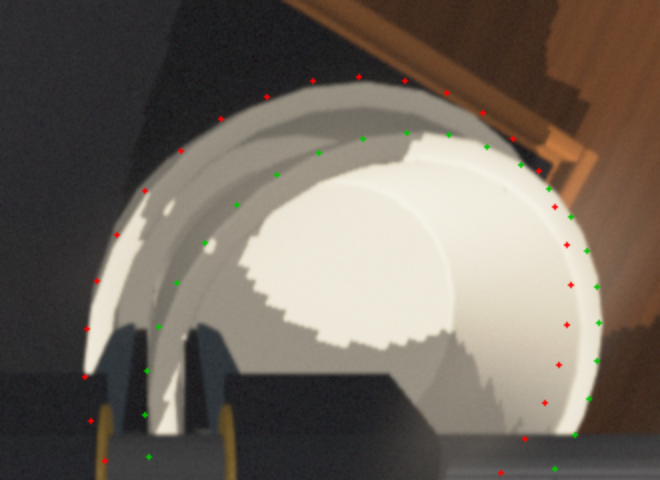

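The overlay agrees with the image: predicted bowl2 rim (green) is within about 1 px and bowl1 (red) within about 2 px. I'll lower the last 15 mm slowly.

>>> send_rows:
  targets: "0 0 0.003 0 0 0 2;0 0 0.006 0 0 0 2;0 0 0.009 0 0 0 2;0 0 0.011 0 0 0 2;0 0 0.0125 0 0 0 2;0 0 0.0135 0 0 0 2;0 0 0.0135 0 0 0 2;0 0 0.0135 0 0 0 2;0 0 0.0135 0 0 0 2"

```text
time_s: 6.57
ee_pos: [561.1, 193.3, 75.7]
ee_rot: [166.7, 0.1, 109.0]
force: [-0.0, -0.1, -1.8]
gripper_width: 9.0
gripper_force: 39.2
```

>>> send_rows:
  targets: "0 0 0.001 0 0 0 2;0 0 0.002 0 0 0 2;0 0 0.002 0 0 0 2;0 0 0.002 0 0 0 2"

```text
time_s: 6.9
ee_pos: [561.8, 193.6, 74.5]
ee_rot: [166.6, 0.1, 109.0]
force: [-2.4, 0.0, 4.5]
gripper_width: 8.9
gripper_force: 39.3
```

>>> send_rows:
  targets: "0 0 -0.0005 0 0 0 10;0 0 -0.0005 0 0 0 14;0 0 -0.0005 0 0 0 18;0 0 -0.0005 0 0 0 25;0 0 -0.0005 0 0 0 28;0 0 -0.0005 0 0 0 28;0 0 -0.015 0 0 0 28;0 0 -0.035 0 0 0 28;0 0 -0.06 0 0 0 28;0 0 -0.09 0 0 0 28;0 0 -0.12 0 0 0 28;0 0 -0.12 0 0 0 40"

```text
time_s: 7.9
ee_pos: [537.4, 185.3, 196.7]
ee_rot: [166.0, 0.1, 109.0]
force: [0.6, -0.1, 1.2]
gripper_width: 29.6
gripper_force: 0.0
```

```bash
python3 look.py g3; python3 pk.py 440.8 -45.5 59 52 12 70; python3 tilt.py 65 12 x
```

```text
[(np.float64(440.9), np.float64(-45.5), np.float64(51.9)), (np.float64(626.8), np.float64(20.9), np.float64(27.8)), (np.float64(859.3), np.float64(-57.0), np.float64(16.4))]
rings [(array([249., 229.]), array([440.7, 224.7,  26.4])), (array([398., 175.]), array([ 599.5, -240.7,   27.8]))]
T [394.5 -40.7  47. ] phi 174.1
now [534.7 184.4 190. ] err [-140.2 -225.1 -143. ]
shift [-0.1624 -0.2273  0.0226] turn [ 4.1 -4.7 24.4] rows>=7
0 58 c(along,side),r [34.2 33.7 41.8] res 0.11
3 60 c(along,side),r [35.1 31.1 44.4] res 0.12
6 63 c(along,side),r [36.3 28.2 47.2] res 0.12
9 66 c(along,side),r [38.2 25.5 49.8] res 0.13
```

View pics/g3.png

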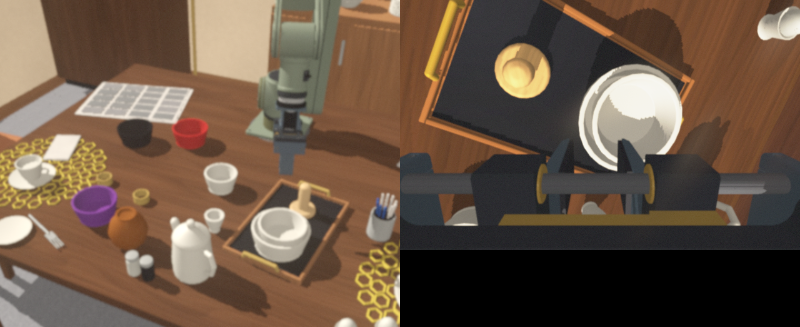

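The views show bowl2 sitting nested and level in bowl1. Now bowl3.

>>> send_rows:
  targets: "-0.162 -0.227 0.023 4.1 -4.7 24.4 40;-0.162 -0.227 0.023 4.1 -4.7 24.4 40;-0.162 -0.227 0.023 4.1 -4.7 24.4 40;-0.162 -0.227 0.023 4.1 -4.7 24.4 40;-0.162 -0.227 0.023 4.1 -4.7 24.4 40;-0.162 -0.227 0.023 4.1 -4.7 24.4 40;-0.162 -0.227 0.023 4.1 -4.7 24.4 40;-0.162 -0.227 0.023 4.1 -4.7 24.4 40;-0.162 -0.227 0.023 4.1 -4.7 24.4 40;-0.162 -0.227 0.023 4.1 -4.7 24.4 40;-0.162 -0.227 0.023 4.1 -4.7 24.4 40"

```text
time_s: 9.02
ee_pos: [385.1, -38.4, 116.0]
ee_rot: [170.8, -0.0, 84.2]
force: [-0.2, -0.4, 0.4]
gripper_width: 36.7
gripper_force: 0.0
```

```bash
python3 pk.py 440.8 -45.5 59 52 12 0
python3 - <<'E'
from m import *
f=eyes.grab_frame("top")
print([tuple(b[1]) for b in bowls(f) if b[2]<1.6 and b[1][0]>350 and abs(b[1][1])<400])
# bowl2 in nest: outer nest contour and inner
im=f["image"]; cv2.imwrite("pics/n1.png",cv2.resize(im[130:210,210:300],None,fx=6,fy=6,interpolation=cv2.INTER_CUBIC))
E
```

```text
T [394.5 -40.7  47. ] phi 174.1
now [385.1 -38.4 116. ] err [  9.3  -2.3 -69. ]
shift [-0.0014 -0.0016  0.0697] turn [ 0.  -0.1  0.1] rows>=2
[(np.float64(626.7), np.float64(20.9), np.float64(27.9)), (np.float64(616.6), np.float64(211.8), np.float64(79.3)), (np.float64(859.3), np.float64(-57.0), np.float64(16.4))]
```

View pics/n1.png

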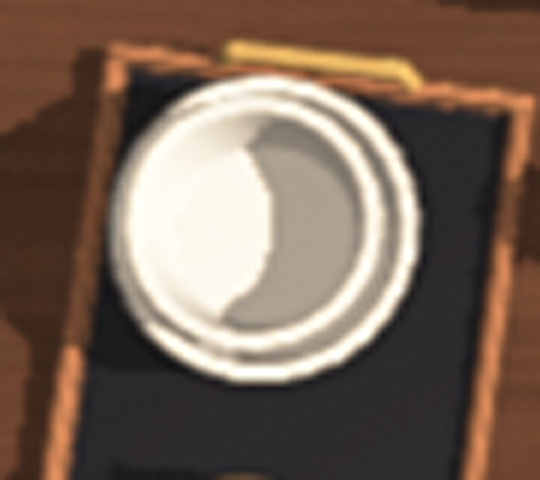

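Bowl2's rim (crop centre about (253,221)) is nested inside bowl1 (about (264,229)) with a gap all round. I'll grasp bowl3.

>>> send_rows:
  targets: "-0.0014 -0.0016 0.02 0 0 0 40;-0.0014 -0.0016 0.045 0 0 0 40;-0.0014 -0.0016 0.06 0 0 0 40;-0.0014 -0.0016 0.0697 0 0 0 40;-0.0014 -0.0016 0.0697 0 0 0 40;-0.0014 -0.0016 0.0697 0 0 0 20;-0.0014 -0.0016 0.0697 0 0 0 10;-0.0014 -0.0016 0.0697 0 0 0 2;-0.0014 -0.0016 0.0697 0 0 0 2;-0.0014 -0.0016 0.0697 0 0 0 2;-0.0014 -0.0016 0.0697 0 0 0 2;-0.0014 -0.0016 0.0697 0 0 0 2"
  grip_force: 40

```text
time_s: 10.07
ee_pos: [395.4, -41.5, 48.2]
ee_rot: [170.6, -0.0, 84.1]
force: [0.9, 0.8, 6.3]
gripper_width: 8.6
gripper_force: 38.0
```

>>> send_rows:
  targets: "0 0 -0.005 0 0 0 2;0 0 -0.02 0 0 0 2;0 0 -0.04 0 0 0 2;0 0 -0.06 0 0 0 2;0 0 -0.08 0 0 0 2;0 0 -0.1 0 0 0 2;0 0 -0.11 0 0 0 2;0 0 -0.11 0 0 0 2;0 0 -0.11 0 0 0 2;0 0 -0.11 0 0 0 2"

```text
time_s: 10.9
ee_pos: [374.7, -39.4, 154.4]
ee_rot: [171.0, -0.0, 84.1]
force: [0.4, -0.2, -0.9]
gripper_width: 8.3
gripper_force: 38.5
```

```bash
python3 tilt.py 52 11 t6
python3 - <<'E'
from h import *
f=eyes.grab_frame("top"); print(ray(f,(252.2,166.8),85),ray(f,(254,168.2),70))
E
```

```text
0 133 c(along,side),r [47.8  2.8 49.1] res 0.11
3 136 c(along,side),r [48.9 -0.8 52.3] res 0.11
6 138 c(along,side),r [50.2 -4.9 56.1] res 0.13
9 140 c(along,side),r [51.7 -9.8 60.5] res 0.17
[[614.91873733 212.70095096  85.        ]] [[613.20471222 209.43958631  70.        ]]
```

```bash
python3 place.py 48.8 11 2.7 614.5 211.5 160
```

```text
T [573.8 197.5 149.3] now [375.  -39.4 154.4] rim centre now [418.2 -43.8 162.9]
shift [0.2559 0.1707 0.0324] turn [ -2.8   4.5 -24.4] rows>=8
```

>>> send_rows:
  targets: "0.026 0.017 0.003 -0.3 0.5 -2.4 2;0.052 0.034 0.0065 -0.6 0.9 -4.9 2;0.077 0.051 0.01 -0.8 1.4 -7.3 2;0.103 0.068 0.013 -1.1 1.8 -9.8 2;0.128 0.085 0.016 -1.4 2.3 -12.2 2;0.154 0.102 0.0195 -1.7 2.7 -14.6 2;0.18 0.119 0.023 -2 3.2 -17 2;0.205 0.137 0.026 -2.2 3.6 -19.5 2;0.23 0.154 0.029 -2.5 4 -22 2;0.256 0.171 0.0324 -2.8 4.5 -24.4 2;0.256 0.171 0.0324 -2.8 4.5 -24.4 2;0.256 0.171 0.0324 -2.8 4.5 -24.4 2"

```text
time_s: 12.0
ee_pos: [575.0, 198.1, 149.0]
ee_rot: [168.2, 0.0, 109.0]
force: [-0.5, -1.0, -2.0]
gripper_width: 8.2
gripper_force: 38.7
```

```bash
python3 tilt.py 52 11 t7; python3 place.py 48.8 11 2.7 614.5 211.5 99.5
```

```text
0 134 c(along,side),r [36.4 -9.4 67.9] res 1.12
3 132 c(along,side),r [ 38.4 -13.4  71.1] res 1.15
6 128 c(along,side),r [ 38.1 -20.5  78.3] res 1.16
9 94 c(along,side),r [ -51.2 -136.   224.9] res 1.14
T [573.8 197.5  88.8] now [574.1 197.2 149.2] rim centre now [614.8 211.2 159.9]
shift [ 0.0004 -0.0125  0.0591] turn [-0.1  0.   0. ] rows>=2
```

>>> send_rows:
  targets: "0 -0.003 0.01 0 0 0 2;0 -0.006 0.02 0 0 0 2;0 -0.009 0.03 0 0 0 2;0 -0.0115 0.04 0 0 0 2;0 -0.0125 0.048 0 0 0 2;0 -0.0125 0.053 0 0 0 2;0 -0.0125 0.055 0 0 0 2;0 -0.0125 0.056 0 0 0 2;0 -0.0125 0.057 0 0 0 2;0 -0.0125 0.057 0 0 0 2;0 -0.0125 0.057 0 0 0 2"

```text
time_s: 12.97
ee_pos: [575.2, 197.4, 93.1]
ee_rot: [167.9, 0.0, 109.0]
force: [0.2, 0.6, -2.5]
gripper_width: 8.8
gripper_force: 38.7
```

>>> send_rows:
  targets: "0 0 0.001 0 0 0 2;0 0 0.002 0 0 0 2;0 0 0.003 0 0 0 2;0 0 0.003 0 0 0 2;0 0 0.003 0 0 0 2"

```text
time_s: 13.38
ee_pos: [575.4, 197.5, 89.7]
ee_rot: [168.0, 0.0, 109.0]
force: [0.4, -0.2, -1.8]
gripper_width: 8.2
gripper_force: 38.7
```

```bash
python3 place.py 48.8 11 2.7 614.5 211.5 99
```

```text
T [573.8 197.5  88.3] now [575.4 197.5  89.7] rim centre now [616.  211.5 100.5]
shift [ 0.0005 -0.0017  0.0011] turn [ 0.1  0.  -0. ] rows>=1
```

>>> send_rows:
  targets: "0 -0.0005 0.0007 0 0 0 2;0 -0.0005 0.0015 0 0 0 2;0 -0.0005 0.002 0 0 0 2;0 -0.0005 0.002 0 0 0 2;0 -0.0005 0.002 0 0 0 2"

```text
time_s: 13.8
ee_pos: [575.6, 197.4, 88.4]
ee_rot: [167.9, 0.0, 109.0]
force: [-1.3, -2.5, 5.3]
gripper_width: 8.2
gripper_force: 38.8
```

Bowl3 is in contact with about 7 N. I'll release it and rise.

>>> send_rows:
  targets: "0 0 -0.0005 0 0 0 10;0 0 -0.0005 0 0 0 14;0 0 -0.0005 0 0 0 18;0 0 -0.0005 0 0 0 25;0 0 -0.0005 0 0 0 28;0 0 -0.0005 0 0 0 28;0 0 -0.015 0 0 0 28;0 0 -0.035 0 0 0 28;0 0 -0.06 0 0 0 28;0 0 -0.09 0 0 0 28;0 0 -0.12 0 0 0 28;0 0 -0.12 0 0 0 70"

```text
time_s: 14.8
ee_pos: [553.4, 190.0, 211.1]
ee_rot: [167.4, 0.0, 109.0]
force: [0.8, 0.5, -0.0]
gripper_width: 29.7
gripper_force: 0.0
```

Run:
```python
from m import *
f=eyes.grab_frame("top")
print([tuple(b[1]) for b in bowls(f) if b[2]<1.6 and b[1][0]>350 and abs(b[1][1])<400])
p=ray(f,proj(f,[626.8,20.9,60]),55)[0]; print("bowl5",p)
q1=np.degrees(np.arctan2(p[1],p[0])); yaw=q1+90   # closes across the radial line
print(yaw); go([p[0],p[1],55-11+70],down(yaw))
```

```text
[(np.float64(626.8), np.float64(20.9), np.float64(27.8)), (np.float64(859.3), np.float64(-57.0), np.float64(16.4))]
bowl5 [627.71108096  20.97648557  55.        ]
91.91396495122979
shift [-0.1839 -0.0043  0.0957] turn [12.3 -1.8 17. ] rows>=5
```

Run:
```python
from h import *
go([627.7,21,55-11+70],down(170))
```

```text
shift [-0.1839 -0.0043  0.0957] turn [ 11.1   6.6 -60.8] rows>=9
```

>>> send_rows:
  targets: "-0.184 -0.0043 0.0957 11.1 6.6 -60.8 90;-0.184 -0.0043 0.0957 11.1 6.6 -60.8 90;-0.184 -0.0043 0.0957 11.1 6.6 -60.8 90;-0.184 -0.0043 0.0957 11.1 6.6 -60.8 90;-0.184 -0.0043 0.0957 11.1 6.6 -60.8 90;-0.184 -0.0043 0.0957 11.1 6.6 -60.8 90;-0.184 -0.0043 0.0957 11.1 6.6 -60.8 90;-0.184 -0.0043 0.0957 11.1 6.6 -60.8 90;-0.184 -0.0043 0.0957 11.1 6.6 -60.8 90;-0.184 -0.0043 0.0957 11.1 6.6 -60.8 90;-0.184 -0.0043 0.0957 11.1 6.6 -60.8 90;-0.184 -0.0043 0.0957 11.1 6.6 -60.8 90"

```text
time_s: 15.85
ee_pos: [625.5, 20.6, 109.7]
ee_rot: [-179.9, -0.4, 169.9]
force: [0.4, -0.4, 0.4]
gripper_width: 81.9
gripper_force: 0.0
```

Run:
```python
from m import *
go([627.7,21,44],down(170)); s=env.state(); print(s["gripper_width"])
f=eyes.grab_frame("top"); print([tuple(b[1]) for b in bowls(f) if b[2]<1.6 and b[1][0]>350 and abs(b[1][1])<400])
w=eyes.grab_frame("wrist"); im=w["image"]; t=np.radians(np.arange(0,360,15))
for p in proj(w,np.c_[627.7+28*np.cos(t),21+28*np.sin(t),55+0*t]): cv2.circle(im,tuple(int(v) for v in p.round()),1,(0,0,255),-1)
n=f["image"][120:220,205:305]
cv2.imwrite("pics/w5.png",np.hstack([cv2.resize(im,(480,300)),cv2.resize(n,(300,300),interpolation=cv2.INTER_CUBIC)]))
```

```text
shift [-0.0025  0.001   0.0657] turn [-0.1 -0.4 -0.1] rows>=2
81.93836769941626
[(np.float64(616.2), np.float64(212.8), np.float64(79.4)), (np.float64(859.2), np.float64(-57.0), np.float64(16.6))]
```

View pics/w5.png

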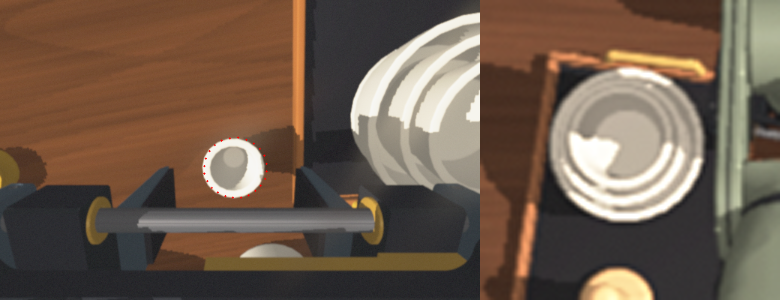

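The wrist view shows bowl5 exactly under the predicted rim dots and centred between the fingers. The right crop shows bowls 1, 2 and 3 concentric. I'll grasp bowl5 across.

>>> send_rows:
  targets: "-0.0025 0.001 0.02 0 -0.4 0 90;-0.0025 0.001 0.045 0 -0.4 0 90;-0.0025 0.001 0.06 0 -0.4 0 90;-0.0025 0.001 0.0657 0 -0.4 0 90;-0.0025 0.001 0.0657 0 -0.4 0 75;-0.0025 0.001 0.0657 0 -0.4 0 66;-0.0025 0.001 0.0657 0 -0.4 0 60;-0.0025 0.001 0.0657 0 -0.4 0 50;-0.0025 0.001 0.0657 0 -0.4 0 50;-0.0025 0.001 0.0657 0 -0.4 0 50;-0.0025 0.001 0.0657 0 -0.4 0 50"
  grip_force: 20

```text
time_s: 16.87
ee_pos: [629.5, 20.8, 46.2]
ee_rot: [-179.9, 0.3, 170.0]
force: [-0.3, -1.3, 4.6]
gripper_width: 53.3
gripper_force: 20.0
```

>>> send_rows:
  targets: "0 0 -0.005 0 0 0 50;0 0 -0.02 0 0 0 50;0 0 -0.04 0 0 0 50;0 0 -0.06 0 0 0 50;0 0 -0.08 0 0 0 50;0 0 -0.1 0 0 0 50;0 0 -0.13 0 0 0 50;0 0 -0.13 0 0 0 50;0 0 -0.13 0 0 0 50;0 0 -0.13 0 0 0 50"

```text
time_s: 17.7
ee_pos: [627.7, 21.3, 174.2]
ee_rot: [-179.9, 0.1, 170.0]
force: [-0.2, 0.9, -1.3]
gripper_width: 53.3
gripper_force: 20.0
```

Run:
```python
from m import *
p0,R0,s=pose(); print(p0,s["ee_rot"])
f=eyes.grab_frame("wrist"); hsv=cv2.cvtColor(f["image"],cv2.COLOR_BGR2HSV); m=((hsv[...,1]<80)&(hsv[...,2]>110)).astype(np.uint8); m[275:]=0
cs,_=cv2.findContours(m,cv2.RETR_EXTERNAL,cv2.CHAIN_APPROX_NONE)
zr=p0[2]+11
for c in cs:
    P=ray(f,c[:,0],zr); k=abs(np.hypot(*(P[:,:2]-p0[:2]).T)-28)<10
    if k.sum()>40:
        for z in (zr-2,zr,zr+2):
            q=circ(ray(f,c[:,0][k],z)); print(z,k.sum(),q,cv2.boundingRect(c))
go([614.5,211.5,44+150-55],down(170))
```

```text
[627.7031043   21.33755852 174.21703443] [-1.79868327e+02  5.31970383e-02  1.70012123e+02]
183.217034434364 221 [623.5384763   22.20789886  26.08402931] (258, 201, 109, 74)
185.217034434364 221 [622.67604012  22.36597587  25.75720844] (258, 201, 109, 74)
187.217034434364 221 [621.8136474   22.52404778  25.43040929] (258, 201, 109, 74)
shift [0.0457 0.1852 0.0341] turn [-0.2 -0.   0. ] rows>=5
```

```bash
cat > t5.py <<'E'
from h import *
p0,R0,s=pose(); f=eyes.grab_frame("wrist"); hsv=cv2.cvtColor(f["image"],cv2.COLOR_BGR2HSV); m=((hsv[...,1]<60)&(hsv[...,2]>130)).astype(np.uint8); m[272:]=0
cs,_=cv2.findContours(m,cv2.RETR_EXTERNAL,cv2.CHAIN_APPROX_NONE); c=max((c[:,0] for c in cs if abs(c[:,0,0].mean()-312)<60),key=len)
x,y=c.T; k=(y<268)&(x>x.min()+3)&(x<x.max()-3); c=c[k]; print(len(c),c.min(0),c.max(0),[int(x[y==r].max()-x[y==r].min()) for r in range(y.min()+5,268,10)])
F,cx,cy,e,A=cam(f); M=R0.as_matrix(); d=A.apply(np.c_[(c[:,0]-cx)/F,-(c[:,1]-cy)/F,-np.ones(len(c))])
o=p0+[0,0,10]
for t in (-20,-10,0,10,20):
    B=(R0*R.from_rotvec([0,t,0],degrees=True)).as_matrix(); n=B[:,2]
    Q=(e+d*(((o-e)@n)/(d@n))[:,None]-o)@B; q=circ(Q); print(t,q.round(1),np.abs(np.hypot(Q[:,0]-q[0],Q[:,1]-q[1])-q[2]).mean().round(2))
E
python3 t5.py
```

```text
110 [262 201] [362 237] [36, 67, 88, 100, 107, 108, 107]
-20 [ 3.4  0.2 26. ] 0.32
-10 [ 3.9  0.2 25.6] 0.33
0 [ 5.6  0.2 24.8] 0.35
10 [ 8.7  0.2 23.6] 0.41
20 [13.5  0.1 22.1] 0.52
```

```bash
sed -i 's/k=(y<268)&.*; c=c\[k\]/k=(abs(x-(x.min()+x.max())\/2)<40)\&(y<240); c=c[k]/' t5.py; sed -i 's/q=circ(Q); print(t,q.round(1)/q=np.r_[least_squares(lambda v:np.hypot(Q[:,0]-v[0],Q[:,1]-v[1])-28,[0,0]).x,28]; print(t,q.round(1)/' t5.py; python3 t5.py
```

```text
79 [273 201] [351 221] [35, 67, 88, 101, 107, 108, 107]
-20 [ 1.3 -0.1 28. ] 0.49
-10 [ 1.2 -0.1 28. ] 0.52
0 [ 2.1 -0.1 28. ] 0.61
10 [ 3.9 -0.1 28. ] 0.77
20 [ 7.1 -0.  28. ] 1.02
```

>>> send_rows:
  targets: "0.005 0.021 0 0 0 0 50;0.011 0.044 0 0 0 0 50;0.017 0.068 0 0 0 0 50;0.023 0.092 0 0 0 0 50;0.029 0.116 0 0 0 0 50;0.035 0.14 0 0 0 0 50;0.041 0.165 0 0 0 0 50;0.0457 0.1852 0 0 0 0 50;0.0457 0.1852 0.012 0 0 0 50;0.0457 0.1852 0.025 0 0 0 50;0.0457 0.1852 0.034 0 0 0 50;0.0457 0.1852 0.034 0 0 0 50"

```text
time_s: 18.85
ee_pos: [613.8, 211.0, 137.1]
ee_rot: [-179.7, -0.2, 170.0]
force: [-0.7, 0.7, -1.0]
gripper_width: 53.1
gripper_force: 20.0
```

Run:
```python
from h import *
go([615.5,211.5,103],down(170)); print(env.state()["ee_pos"])
```

```text
shift [-0.0017  0.001   0.0341] turn [-0.3 -0.2  0. ] rows>=1
[613.79040399 210.95642754 137.07610039]
```

>>> send_rows:
  targets: "-0.001 0 0.008 0 0 0 50;-0.0015 0.001 0.016 0 0 0 50;-0.0015 0.001 0.022 0 0 0 50;-0.0015 0.001 0.027 0 0 0 50;-0.0015 0.001 0.03 0 0 0 50;-0.0015 0.001 0.032 0 0 0 50;-0.0015 0.001 0.033 0 0 0 50;-0.0015 0.001 0.033 0 0 0 50;-0.0015 0.001 0.033 0 0 0 50"

```text
time_s: 19.6
ee_pos: [617.5, 212.2, 107.8]
ee_rot: [-179.9, 0.2, 170.0]
force: [0.8, -0.3, -0.2]
gripper_width: 53.4
gripper_force: 20.0
```

>>> send_rows:
  targets: "0 0 0.001 0 0 0 50;0 0 0.0015 0 0 0 50;0 0 0.002 0 0 0 50;0 0 0.002 0 0 0 50;0 0 0.002 0 0 0 50"

```text
time_s: 20.02
ee_pos: [617.4, 212.1, 105.5]
ee_rot: [-179.9, 0.2, 170.0]
force: [0.1, -0.3, -0.2]
gripper_width: 53.1
gripper_force: 20.0
```

>>> send_rows:
  targets: "0 0 0.001 0 0 0 50;0 0 0.0015 0 0 0 50;0 0 0.002 0 0 0 50;0 0 0.002 0 0 0 50;0 0 0.002 0 0 0 50"

```text
time_s: 20.43
ee_pos: [617.3, 212.1, 103.4]
ee_rot: [-179.9, 0.1, 170.0]
force: [-0.0, 0.8, -0.3]
gripper_width: 53.3
gripper_force: 20.0
```

>>> send_rows:
  targets: "0 0 0.0005 0 0 0 50;0 0 0.001 0 0 0 50;0 0 0.001 0 0 0 50;0 0 0.001 0 0 0 50"

```text
time_s: 20.77
ee_pos: [617.4, 212.1, 102.4]
ee_rot: [-179.9, 0.1, 170.0]
force: [-0.0, 0.7, -0.2]
gripper_width: 53.1
gripper_force: 20.0
```

>>> send_rows:
  targets: "0 0 0.0005 0 0 0 50;0 0 0.001 0 0 0 50;0 0 0.001 0 0 0 50;0 0 0.001 0 0 0 50"

```text
time_s: 21.1
ee_pos: [617.7, 212.1, 102.2]
ee_rot: [-179.9, 0.2, 170.0]
force: [-0.9, -0.6, 4.5]
gripper_width: 53.0
gripper_force: 20.0
```

>>> send_rows:
  targets: "0 0 0.0005 0 0 0 50;0 0 0.001 0 0 0 50;0 0 0.001 0 0 0 50;0 0 0.001 0 0 0 50"

```text
time_s: 21.43
ee_pos: [618.1, 212.1, 102.1]
ee_rot: [-179.9, 0.3, 170.0]
force: [-0.7, -1.3, 8.8]
gripper_width: 53.5
gripper_force: 20.0
```

>>> send_rows:
  targets: "0 0 -0.001 0 0 0 50;0 0 -0.001 0 0 0 62;0 0 -0.001 0 0 0 64;0 0 -0.001 0 0 0 68;0 0 -0.001 0 0 0 74;0 0 -0.001 0 0 0 80;0 0 -0.001 0 0 0 80;0 0 -0.015 0 0 0 80;0 0 -0.04 0 0 0 80;0 0 -0.08 0 0 0 80;0 0 -0.12 0 0 0 80;0 0 -0.12 0 0 0 80"

```text
time_s: 22.43
ee_pos: [621.0, 213.8, 229.7]
ee_rot: [179.7, 1.0, 170.0]
force: [0.5, -0.4, 1.4]
gripper_width: 73.2
gripper_force: 0.0
```

Run:
```python
from m import *
f=eyes.grab_frame("top")
print("rings",[(b[0],b[1]) for b in rings(f) if b[1][0]<740])
# ring 2 is attached to the placemat: local window
im=f["image"]; cv2.imwrite("pics/r0.png",im)
hsv=cv2.cvtColor(im,cv2.COLOR_BGR2HSV); m=cv2.inRange(hsv,(10,70,40),(40,255,255))
for r in range(172,198): print("".join("#" if v else "." for v in m[r,430:470]))
P=ray(f,np.argwhere(m[160:192,383:413])[:,::-1]+[383,160],24); print("mask centroid r1",P.mean(0))
w=eyes.grab_frame("wrist"); cv2.imwrite("pics/w6.png",w["image"])
```

```text
rings [(array([397., 175.]), array([ 599.4, -239.9,   27.7]))]
######################.#####.##..######.
#############################....######.
##############################.#########
#######################.################
########################..##############
#########################..#######...###
#########################..#########.#.#
#####################################...
####.############.####################.#
###############...############..########
#####.##############.############.######
##############.#############.####.######
.#.###########.#############.####.######
##############.#############.####.######
#####.#########.############.###..######
######..#######...#..########..#..######
#################..############.########
######.#################################
########################################
#########################..#########.###
###########################.######....##
#############################.####......
######.#############.##########..##.....
#################################..#####
################################..######
##############.################.########
mask centroid r1 [ 598.75141055 -239.99578251   24.        ]
```

Run:
```python
from m import *
for n in ("top","wrist"):
    f=eyes.grab_frame(n); im=f["image"]; hsv=cv2.cvtColor(im,cv2.COLOR_BGR2HSV)
    g=proj(f,[457,222,22])[0].round().astype(int); t=proj(f,[457,222,106])[0].round(); F=f and cam(f)[0]
    print(n,"foot px",g,"tip px",t,"hsv tip",hsv[int(np.clip(t[1],0,399)),int(np.clip(t[0],0,639))])
    m=((hsv[...,0]<28)&(hsv[...,0]>8)&(hsv[...,2]>125)&(hsv[...,1]>40)&(hsv[...,1]<170)).astype(np.uint8)
    nl,lab,st,ce=cv2.connectedComponentsWithStats(m)
    for i in range(1,nl):
        if st[i,4]>200 and np.hypot(*(ce[i]-g))<60:
            c=max(cv2.findContours((lab==i).astype(np.uint8),cv2.RETR_EXTERNAL,cv2.CHAIN_APPROX_NONE)[0],key=len)[:,0]
            hull=cv2.convexHull(c)[:,0]; P=ray(f,c,22); print(st[i],circ(P).round(1))
p0,R0,s=pose(); go([599,-241,24-12+75],down(170))
```

```text
top foot px [251 220] tip px [247. 218.] hsv tip [ 35  43 149]
[273 139  27 119 567] [596.1 989.8 896.7]
wrist foot px [293  11] tip px [287. -20.] hsv tip [ 17 136 201]
[ 257    0   80   51 2941] [467.3 220.1  26.8]
shift [-0.0613 -0.449   0.1338] turn [-0.2  0.   0. ] rows>=12
```

Run:
```python
from m import *
f=eyes.grab_frame("wrist"); print(f["eye"],f["attitude"],f["image"][::40,::80].tolist()[2][:8])
```

```text
[543.28854413 225.88043974 389.07744996] [-15.20845239   0.17807902  80.04851921] [[44, 70, 111], [42, 69, 106], [45, 68, 109], [54, 49, 50], [55, 51, 52], [54, 74, 106], [38, 67, 107], [10, 198, 230]]
```

>>> send_rows:
  targets: "-0.061 -0.449 0.134 0 0 0 85;-0.061 -0.449 0.134 0 0 0 85;-0.061 -0.449 0.134 0 0 0 85;-0.061 -0.449 0.134 0 0 0 85;-0.061 -0.449 0.134 0 0 0 85;-0.061 -0.449 0.134 0 0 0 85;-0.061 -0.449 0.134 0 0 0 85;-0.061 -0.449 0.134 0 0 0 85;-0.061 -0.449 0.134 0 0 0 85;-0.061 -0.449 0.134 0 0 0 85;-0.061 -0.449 0.134 0 0 0 85;-0.061 -0.449 0.134 0 0 0 85"

```text
time_s: 23.68
ee_pos: [597.1, -245.2, 83.8]
ee_rot: [-179.8, -0.2, 169.8]
force: [0.3, 0.6, 0.9]
gripper_width: 77.6
gripper_force: 0.0
```

```bash
cat > rg.py <<'E'
from m import *
# ring top circle in the wrist view near guess (x,y)
gx,gy=map(float,sys.argv[1:3]); f=eyes.grab_frame("wrist"); hsv=cv2.cvtColor(f["image"],cv2.COLOR_BGR2HSV)
m=cv2.inRange(hsv,(18,110,60),(35,255,255)); cs,_=cv2.findContours(m,cv2.RETR_CCOMP,cv2.CHAIN_APPROX_NONE)
print("guess px",proj(f,[gx,gy,24]).round())
for c in cs:
    if len(c)<60: continue
    for z in (24,):
        q=circ(ray(f,c[:,0],z))
        if 15<q[2]<32 and np.hypot(q[0]-gx,q[1]-gy)<40: print(z,len(c),cv2.boundingRect(c),q.round(1))
E
python3 rg.py 599 -241
python3 - <<'E'
from m import *
f=eyes.grab_frame("top"); im=f["image"]; hsv=cv2.cvtColor(im,cv2.COLOR_BGR2HSV)
m=((hsv[...,2]>100)&(hsv[...,1]>60)).astype(np.uint8)[200:240,230:272]
nl,lab,st,ce=cv2.connectedComponentsWithStats(m); i=lab[21,21]; print(st[i])
c=max(cv2.findContours((lab==i).astype(np.uint8),cv2.RETR_EXTERNAL,cv2.CHAIN_APPROX_NONE)[0],key=len)[:,0]+[230,200]
print("foot",circ(ray(f,c,22)).round(1)); 
for r in m[5:36]: print("".join(".#"[v] for v in r))
cv2.imwrite("pics/s1.png",cv2.resize(im[195:245,225:275],None,fx=12,fy=12,interpolation=cv2.INTER_CUBIC))
print("bowls",[tuple(b[1]) for b in bowls(f) if b[2]<1.6 and 350<b[1][0]<800 and abs(b[1][1])<400])
E
```

```text
guess px [[319. 221.]]
24 211 (280, 182, 73, 76) [ 598.7 -242.9   25.5]
24 138 (289, 195, 55, 46) [ 596.2 -242.6   16.7]
[  8   9  25  25 493]
foot [452.7 225.9  38.2]
..........................................
..........................................
..........................................
..........................................
.................#######..................
...............############...............
..............##############..............
............#################.............
...........###################............
..........#####################...........
..........######################..........
.........#######################..........
.........########################.........
.........########################.........
.........########################.........
........#########################.........
........#########################.........
........#########################.........
........#########################.........
........#########################.........
.........########################.........
.........#######################..........
.........#######################..........
..........#####################...........
...........###################............
............#################.............
.............###############..............
...............############...............
.................#######..................
..........................................
..........................................
bowls [(np.float64(616.5), np.float64(212.7), np.float64(78.6))]
```

Run:
```python
from h import *
go([598.7,-242.5,13],down(170)); print(env.state()["ee_pos"])
```

```text
shift [-0.0011  0.0005  0.0717] turn [-0.1 -0.1 -0.2] rows>=2
[ 597.71992905 -242.7306019    84.67706663]
```

>>> send_rows:
  targets: "-0.001 0 0.02 0 0 0 85;-0.001 0 0.045 0 0 0 85;-0.001 0 0.062 0 0 0 85;-0.001 0 0.0717 0 0 0 85;-0.001 0 0.0717 0 0 0 85;-0.001 0 0.0717 0 0 0 65;-0.001 0 0.0717 0 0 0 55;-0.001 0 0.0717 0 0 0 45;-0.001 0 0.0717 0 0 0 45;-0.001 0 0.0717 0 0 0 45;-0.001 0 0.0717 0 0 0 45"
  grip_force: 20

```text
time_s: 24.7
ee_pos: [601.4, -241.3, 17.1]
ee_rot: [-179.9, 0.3, 170.0]
force: [0.3, 0.7, 4.6]
gripper_width: 49.1
gripper_force: 20.0
```

>>> send_rows:
  targets: "0 0 -0.01 0 0 0 45;0 0 -0.04 0 0 0 45;0 0 -0.08 0 0 0 45;0 0 -0.12 0 0 0 45;0 0 -0.16 0 0 0 45;0 0 -0.16 0 0 0 45;0 0 -0.16 0 0 0 45"

```text
time_s: 25.28
ee_pos: [601.7, -241.3, 179.7]
ee_rot: [-179.8, 0.5, 170.0]
force: [-0.4, -0.0, -0.2]
gripper_width: 49.5
gripper_force: 20.0
```

Run:
```python
from h import *
go([452.7,225.9,173],down(170)); print(env.state()["ee_pos"])
```

```text
shift [0.2278 0.4342 0.003 ] turn [-0.2  0.5  0. ] rows>=12
[ 601.67377598 -241.26829094  179.66808153]
```

>>> send_rows:
  targets: "0.228 0.434 0.003 0 0.4 0 45;0.228 0.434 0.003 0 0.4 0 45;0.228 0.434 0.003 0 0.4 0 45;0.228 0.434 0.003 0 0.4 0 45;0.228 0.434 0.003 0 0.4 0 45;0.228 0.434 0.003 0 0.4 0 45;0.228 0.434 0.003 0 0.4 0 45;0.228 0.434 0.003 0 0.4 0 45;0.228 0.434 0.003 0 0.4 0 45;0.228 0.434 0.003 0 0.4 0 45;0.228 0.434 0.003 0 0.4 0 45;0.228 0.434 0.003 0 0.4 0 45"

```text
time_s: 26.28
ee_pos: [448.6, 228.3, 169.8]
ee_rot: [-179.8, -0.4, 170.1]
force: [0.9, -0.6, 0.2]
gripper_width: 49.4
gripper_force: 20.0
```

>>> send_rows:
  targets: "0 0 0 0 0 0 45;0 0 0 0 0 0 45;0 0 0 0 0 0 45;0 0 0 0 0 0 45;0 0 0 0 0 0 45"

```text
time_s: 26.7
ee_pos: [451.3, 225.0, 171.0]
ee_rot: [-179.8, -0.3, 169.9]
force: [0.8, -0.3, -0.3]
gripper_width: 49.4
gripper_force: 20.0
```

```bash
cat > hr.py <<'E'
from m import *
# held ring seen from the wrist; its top lies 'up' mm above TCP
up=float(sys.argv[1]); p0,R0,s=pose(); f=eyes.grab_frame("wrist"); hsv=cv2.cvtColor(f["image"],cv2.COLOR_BGR2HSV); z=p0[2]+up
m=cv2.inRange(hsv,(18,90,50),(36,255,255)); cs,_=cv2.findContours(m,cv2.RETR_CCOMP,cv2.CHAIN_APPROX_NONE)
print("tcp",p0.round(1),s["ee_rot"].round(2),"guess px",proj(f,[*p0[:2],z]).round())
for c in cs:
    if len(c)<40: continue
    Q=ray(f,c[:,0],z)
    d=np.hypot(*(Q[:,:2]-p0[:2]).T); k=(d<32)&(c[:,0,1]<268)
    if k.sum()<30: continue
    # top-of-picture arc only (away from pads)
    q=circ(Q[k]); print(len(c),k.sum(),cv2.boundingRect(c),q.round(1),"off",(q[:2]-p0[:2]).round(1))
o=f["image"]; cv2.imwrite("pics/hr_%d.png"%(s["time_s"]*10),o)
E
python3 hr.py 7
python3 - <<'E'
from m import *
f=eyes.grab_frame("wrist"); print("stand tip px",proj(f,[[452.7,225.9,106],[452.7,225.9,22]]).round())
E
```

```text
tcp [451.3 225.  171. ] [-179.83   -0.29  169.9 ] guess px [[312. 261.]]
502 143 (263, 150, 100, 128) [445.5 226.2  24.1] off [-5.9  1.2]
241 197 (277, 220, 73, 56) [447.8 225.6  16.1] off [-3.5  0.6]
stand tip px [[314. 219.]
 [314. 191.]]
```

>>> send_rows:
  targets: "-0.0043 0.0016 0.01 0 0.3 0 45;-0.0043 0.0016 0.02 0 0.3 0 45;-0.0043 0.0016 0.03 0 0.3 0 45;-0.0043 0.0016 0.035 0 0.3 0 45;-0.0043 0.0016 0.035 0 0.3 0 45;-0.0043 0.0016 0.035 0 0.3 0 45"
  grip_force: 12

```text
time_s: 27.3
ee_pos: [455.1, 227.0, 135.7]
ee_rot: [-179.8, -0.6, 170.0]
force: [0.9, 0.7, 0.4]
gripper_width: 49.2
gripper_force: 12.0
```

```bash
python3 hr.py 7
python3 - <<'E'
from m import *
f=eyes.grab_frame("wrist"); im=f["image"]; t=np.radians(np.arange(0,360,20)); p0,_,_=pose()
for c,r,col in (((452.7,225.9,22),38,(255,0,0)),((452.7,225.9,96),16.5,(0,0,255)),((p0[0]-3,p0[1],p0[2]+7),25,(0,255,0))):
    for p in proj(f,np.c_[c[0]+r*np.cos(t),c[1]+r*np.sin(t),c[2]+0*t]): cv2.circle(im,tuple(int(v) for v in p.round()),1,col,-1)
g=eyes.grab_frame("scene")["image"]
cv2.imwrite("pics/f1.png",np.hstack([cv2.resize(im[100:320,200:430],(460,440)),cv2.resize(g[170:300,320:420],(338,440),interpolation=cv2.INTER_CUBIC)]))
E
```

```text
tcp [455.1 227.  135.7] [-179.83   -0.62  170.02] guess px [[312. 260.]]
496 131 (263, 152, 100, 126) [449.9 228.2  24.2] off [-5.3  1.2]
221 177 (277, 222, 73, 54) [453.9 227.1  15.9] off [-1.2  0.1]
```

View pics/f1.png

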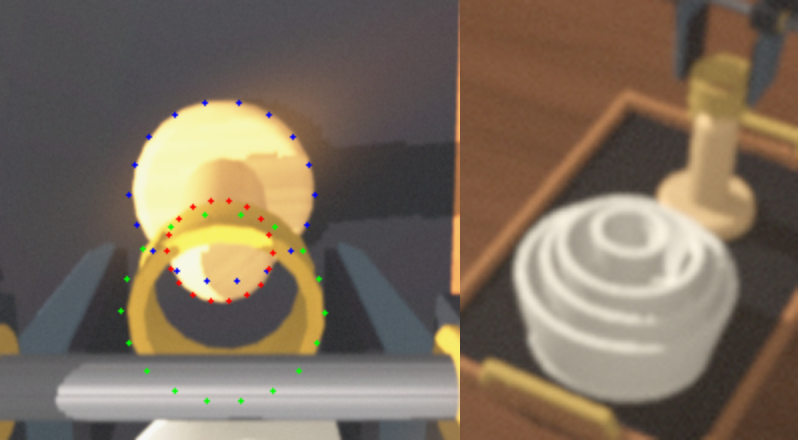

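The wrist crop shows the predicted foot and post circles fitting the stand, and the held ring sitting about 2 mm further along tool x than assumed. The scene crop shows the ring just above the tip and all the bowls nested concentrically. I'll correct and lower.

>>> send_rows:
  targets: "-0.0023 -0.0012 0 0 0.5 0 45;-0.0023 -0.0012 0.004 0 0.5 0 45;-0.0023 -0.0012 0.008 0 0.5 0 45;-0.0023 -0.0012 0.012 0 0.5 0 45;-0.0023 -0.0012 0.017 0 0.5 0 45;-0.0023 -0.0012 0.022 0 0.5 0 45;-0.0023 -0.0012 0.026 0 0.5 0 45;-0.0023 -0.0012 0.03 0 0.5 0 45;-0.0023 -0.0012 0.03 0 0.5 0 45;-0.0023 -0.0012 0.03 0 0.5 0 45"

```text
time_s: 28.28
ee_pos: [457.1, 225.5, 106.1]
ee_rot: [-179.9, -1.1, 170.0]
force: [-0.1, -0.8, -1.1]
gripper_width: 49.9
gripper_force: 12.0
```

>>> send_rows:
  targets: "0 0 0.008 0 -0.5 0 45;0 0 0.016 0 -1.1 0 45;0 0 0.024 0 -1.1 0 45;0 0 0.032 0 -1.1 0 45;0 0 0.04 0 -1.1 0 45;0 0 0.048 0 -1.1 0 45;0 0 0.056 0 -1.1 0 45;0 0 0.062 0 -1.1 0 45;0 0 0.064 0 -1.1 0 45;0 0 0.064 0 -1.1 0 45;0 0 0.064 0 -1.1 0 45"

```text
time_s: 29.2
ee_pos: [456.2, 225.6, 42.4]
ee_rot: [-179.9, 0.1, 170.0]
force: [-0.3, 0.7, -0.3]
gripper_width: 49.5
gripper_force: 12.0
```

>>> send_rows:
  targets: "0 0 0 0 0 0 60;0 0 0 0 0 0 75;0 0 0 0 0 0 80;0 0 0 0 0 0 80;0 0 -0.02 0 0 0 80;0 0 -0.05 0 0 0 80;0 0 -0.09 0 0 0 80;0 0 -0.13 0 0 0 80;0 0 -0.15 0 0 0 80;0 0 -0.15 0 0 0 80"

```text
time_s: 30.03
ee_pos: [458.8, 227.3, 197.9]
ee_rot: [179.7, 0.6, 170.0]
force: [1.0, -0.3, 0.3]
gripper_width: 73.0
gripper_force: 0.0
```

Run:
```python
from m import *
f=eyes.grab_frame("top")
print(ray(f,(447,184),24)); g=eyes.grab_frame("scene")["image"]; 
x=ray(f,(447,184),24)[0]; print(proj(eyes.grab_frame("scene"),x))
go([x[0],x[1],160],down(170))
```

```text
[[ 571.87689341 -395.5622768    24.        ]]
[[175.3775697  194.49122532]]
shift [-0.2225 -0.5914  0.0333] turn [-0.2 -0.   0. ] rows>=16
```

>>> send_rows:
  targets: "-0.223 -0.591 0.033 0 0 0 80;-0.223 -0.591 0.033 0 0 0 80;-0.223 -0.591 0.033 0 0 0 80;-0.223 -0.591 0.033 0 0 0 80;-0.223 -0.591 0.033 0 0 0 80;-0.223 -0.591 0.033 0 0 0 80;-0.223 -0.591 0.033 0 0 0 80;-0.223 -0.591 0.033 0 0 0 80;-0.223 -0.591 0.033 0 0 0 80;-0.223 -0.591 0.033 0 0 0 80;-0.223 -0.591 0.033 0 0 0 80;-0.223 -0.591 0.033 0 0 0 80"

```text
time_s: 31.18
ee_pos: [547.4, -266.4, 164.8]
ee_rot: [-180.0, -0.2, 170.0]
force: [0.7, 0.3, -0.3]
gripper_width: 73.4
gripper_force: 0.0
```

Run:
```python
from m import *
go([572,-396,90],down(170)); print(env.state()["ee_pos"])
f=eyes.grab_frame("top"); im=f["image"]; 
# ring dark interior + ring around (447,184); any third ring?
hsv=cv2.cvtColor(im,cv2.COLOR_BGR2HSV); m=cv2.inRange(hsv,(18,100,60),(35,255,255))
for i in (0,): 
    for c in cv2.findContours(m,cv2.RETR_CCOMP,cv2.CHAIN_APPROX_NONE)[0]:
        if len(c)<18: continue
        q=circ(ray(f,c[:,0],24))
        if 17<q[2]<29: print(c[:,0].mean(0).round(),q.round(1),len(c))
```

```text
shift [-0.047  -0.1233  0.0747] turn [-0.  -0.2 -0. ] rows>=4
[ 547.3974875  -266.38909209  164.76787801]
[252. 221.] [453.7 228.9  28.5] 72
[563. 215.] [ 474.4 -754.    19.7] 36
[491. 207.] [ 495.9 -528.3   26.9] 75
[557. 177.] [ 598.5 -743.4   28.8] 68
[499. 131.] [ 748.8 -563.3   27.7] 87
[515. 126.] [ 768.  -614.9   26.9] 71
[114. 122.] [778.7 676.6  25.4] 65
[129. 119.] [788.7 626.1  27.1] 70
```

>>> send_rows:
  targets: "-0.047 -0.123 0.07 0 0 0 85;-0.047 -0.123 0.07 0 0 0 85;-0.047 -0.123 0.07 0 0 0 85;-0.047 -0.123 0.07 0 0 0 85;-0.047 -0.123 0.07 0 0 0 85;-0.047 -0.123 0.07 0 0 0 85;-0.047 -0.123 0.07 0 0 0 85;-0.047 -0.123 0.07 0 0 0 85;-0.047 -0.123 0.07 0 0 0 85"

```text
time_s: 31.98
ee_pos: [573.9, -393.0, 98.6]
ee_rot: [-179.9, 0.1, 170.1]
force: [0.7, 0.0, -0.1]
gripper_width: 77.6
gripper_force: 0.0
```

```bash
python3 rg.py 572 -396
python3 - <<'E'
from m import *
f=eyes.grab_frame("wrist"); im=f["image"]; hsv=cv2.cvtColor(im,cv2.COLOR_BGR2HSV); m=cv2.inRange(hsv,(18,110,60),(35,255,255))
print(f["eye"],pose()[0])
g=proj(f,[572,-396,24])[0].astype(int)
for r in range(g[1]-75,min(g[1]+75,290),4): print("".join("#" if v else "." for v in m[r,g[0]-100:g[0]+100:2]))
for p in ((447,184),): print(hsv[g[1]-32,g[0]-10:g[0]+10:5].tolist())
E
```

```text
guess px [[308. 211.]]
24 133 (276, 185, 54, 45) [ 568.5 -399.3   17. ]
[ 500.59376073 -379.65541105  268.4410895 ] [ 573.93409067 -393.33751556   98.73021022]
......####..........................................................................................
......#####.........................................................................................
.......####.........................................................................................
.......####.........................................................................................
........####........................................................................................
........####........................................................................................
......######........................................................................................
....######..........................................................................................
#.######............................................................................................
######.........................
[... 2262 characters left out ...]
.............................
...............###...............####...............................................................
...............###...............####...............................................................
...............####...............####..............................................................
...............####...............####..............................................................
....................................................................................................
....................................................................................................
[[20, 179, 180], [19, 173, 180], [19, 164, 160], [19, 165, 158]]
```

Run:
```python
from h import *
go([571,-399.5,40],down(170)); print(env.state()["ee_pos"])
```

```text
shift [ 0.0019 -0.0064  0.0587] turn [-0.1  0.1  0.1] rows>=2
[ 573.93409067 -393.33751556   98.73021022]
```

>>> send_rows:
  targets: "0.0019 -0.0064 0.01 0 0 0 85;0.0019 -0.0064 0.03 0 0 0 85;0.0019 -0.0064 0.05 0 0 0 85;0.0019 -0.0064 0.0587 0 0 0 85;0.0019 -0.0064 0.0587 0 0 0 85;0.0019 -0.0064 0.0587 0 0 0 85;0.0019 -0.0064 0.0587 0 0 0 85;0.0019 -0.0064 0.0587 0 0 0 85;0.0019 -0.0064 0.0587 0 0 0 85"

```text
time_s: 32.83
ee_pos: [571.3, -400.8, 40.3]
ee_rot: [-179.8, 0.2, 170.0]
force: [-0.4, -0.2, -0.2]
gripper_width: 77.7
gripper_force: 0.0
```

```bash
python3 rg.py 571 -399.5
python3 - <<'E'
from h import *
go([571,-399.5,14],down(170)); print(env.state()["ee_pos"])
E
```

```text
guess px [[314. 242.]]
24 161 (280, 210, 67, 52) [ 566.9 -399.5   16.1]
shift [0.0004 0.0013 0.0261] turn [-0.2  0.1  0. ] rows>=1
[ 571.10554873 -400.73186972   40.11341054]
```

>>> send_rows:
  targets: "0.0004 0.0013 0.01 0 0 0 85;0.0004 0.0013 0.02 0 0 0 85;0.0004 0.0013 0.026 0 0 0 85;0.0004 0.0013 0.026 0 0 0 85;0.0004 0.0013 0.026 0 0 0 70;0.0004 0.0013 0.026 0 0 0 60;0.0004 0.0013 0.026 0 0 0 50;0.0004 0.0013 0.026 0 0 0 45;0.0004 0.0013 0.026 0 0 0 45;0.0004 0.0013 0.026 0 0 0 45;0.0004 0.0013 0.026 0 0 0 45"
  grip_force: 20

```text
time_s: 33.8
ee_pos: [570.7, -399.3, 13.5]
ee_rot: [-179.9, 0.1, 170.0]
force: [0.6, -0.7, 1.0]
gripper_width: 49.7
gripper_force: 20.0
```

>>> send_rows:
  targets: "0 0 -0.01 0 0 0 45;0 0 -0.04 0 0 0 45;0 0 -0.08 0 0 0 45;0 0 -0.12 0 0 0 45;0 0 -0.16 0 0 0 45;0 0 -0.16 0 0 0 45;0 0 -0.16 0 0 0 45;0 0 -0.16 0 0 0 45"

```text
time_s: 34.47
ee_pos: [570.0, -398.4, 173.2]
ee_rot: [-179.9, 0.0, 170.0]
force: [-1.0, 0.5, -0.4]
gripper_width: 49.6
gripper_force: 20.0
```

```bash
python3 hr.py 9
python3 - <<'E'
from h import *
go([456,225.5,175],down(170))
E
```

```text
tcp [ 570.  -398.4  173.2] [-1.7989e+02  3.0000e-02  1.7001e+02] guess px [[312. 262.]]
2065 322 (45, 28, 318, 250) [ 563.  -398.    20.9] off [-7.   0.4]
shift [ 0.22    0.5945 -0.0034] turn [-0.1 -0.1  0. ] rows>=16
```

>>> send_rows:
  targets: "0.22 0.594 -0.003 0 0 0 45;0.22 0.594 -0.003 0 0 0 45;0.22 0.594 -0.003 0 0 0 45;0.22 0.594 -0.003 0 0 0 45;0.22 0.594 -0.003 0 0 0 45;0.22 0.594 -0.003 0 0 0 45;0.22 0.594 -0.003 0 0 0 45;0.22 0.594 -0.003 0 0 0 45;0.22 0.594 -0.003 0 0 0 45;0.22 0.594 -0.003 0 0 0 45;0.22 0.594 -0.003 0 0 0 45;0.22 0.594 -0.003 0 0 0 45"

```text
time_s: 35.52
ee_pos: [478.8, 94.8, 172.7]
ee_rot: [-179.8, -0.1, 170.0]
force: [-0.1, 0.3, 0.6]
gripper_width: 49.8
gripper_force: 20.0
```

Run:
```python
from h import *
go([456,225.5,160],down(170))
```

```text
shift [0.0451 0.1248 0.0124] turn [-0.2 -0.1 -0. ] rows>=4
```

>>> send_rows:
  targets: "0.015 0.04 0.003 0 0 0 45;0.03 0.08 0.006 0 0 0 45;0.045 0.125 0.012 0 0 0 45;0.045 0.125 0.012 0 0 0 45;0.045 0.125 0.012 0 0 0 45;0.045 0.125 0.012 0 0 0 45;0.045 0.125 0.012 0 0 0 45;0.045 0.125 0.012 0 0 0 45;0.045 0.125 0.012 0 0 0 45"
  grip_force: 12

```text
time_s: 36.27
ee_pos: [458.4, 222.6, 162.0]
ee_rot: [-179.9, 0.0, 169.9]
force: [-0.7, 0.3, 0.1]
gripper_width: 50.2
gripper_force: 12.0
```

```bash
cat > ho.py <<'E'
from h import *
up=float(sys.argv[1]); p0,R0,s=pose(); f=eyes.grab_frame("wrist"); hsv=cv2.cvtColor(f["image"],cv2.COLOR_BGR2HSV); z=p0[2]+up
m=cv2.inRange(hsv,(18,90,50),(36,255,255))
# side edges of the ring at the top face: widest brass span in the rows at the ring, and top edge per column
cs,_=cv2.findContours(m,cv2.RETR_CCOMP,cv2.CHAIN_APPROX_NONE)
for c in cs:
    b=cv2.boundingRect(c)
    if len(c)>80: 
        q=circ(ray(f,c[:,0],z)); print(b,q.round(1),"off",(q[:2]-p0[:2]).round(1))
print(p0.round(1)); go([457.2-.0,225.4,z-up],R.from_euler("xyz",[180,0,170],degrees=True))
cv2.imwrite("pics/ho.png",f["image"])
E
python3 ho.py 10
```

```text
(192, 337, 366, 24) [-1250682.4   212736.6  1269111.6] off [-1251140.8   212514. ]
(417, 262, 23, 64) [484.8 249.5  30.4] off [26.4 26.9]
(186, 262, 23, 64) [474.2 188.3  30.2] off [ 15.8 -34.3]
(536, 256, 41, 23) [485.4 339.6   7.7] off [ 27. 117.]
(548, 203, 92, 71) [469.8 362.   16.2] off [ 11.4 139.4]
(555, 210, 27, 35) [461.2 345.2   7. ] off [  2.8 122.6]
(425, 197, 8, 49) [409.7 -55.4 338.3] off [ -48.7 -278. ]
(262, 142, 102, 136) [435.  226.8  25.6] off [-23.4   4.2]
(293, 184, 34, 26) [426.4 226.5   6.3] off [-32.    3.9]
(170, 88, 27, 157) [ -1568.4 -16186.2  16477.8] off [ -2026.8 -16408.8]
(429, 73, 8, 89) [ 633.5 2188.9 1916.8] off [ 175.1 1966.3]
(383, 63, 57, 7) [-33541.1   4405.1  34168. ] off [-33999.5   4182.5]
(168, 55, 202, 29) [1159.1  154.8  794.1] off [700.7 -67.8]
[458.4 222.6 162. ]
shift [0.0016 0.0024 0.0001] turn [-0.1  0.1 -0.1] rows>=1
```

>>> send_rows:
  targets: "0.0036 0.0023 0.01 0 0 0 45;0.0036 0.0023 0.02 0 0 0 45;0.0036 0.0023 0.03 0 0 0 45;0.0036 0.0023 0.036 0 0 0 45;0.0036 0.0023 0.04 0 0 0 45;0.0036 0.0023 0.045 0 0 0 45;0.0036 0.0023 0.05 0 0 0 45;0.0036 0.0023 0.054 0 0 0 45;0.0036 0.0023 0.057 0 0 0 45;0.0036 0.0023 0.057 0 0 0 45;0.0036 0.0023 0.057 0 0 0 45"

```text
time_s: 37.23
ee_pos: [454.8, 226.8, 104.8]
ee_rot: [-179.9, 0.0, 170.0]
force: [0.1, -0.3, 0.6]
gripper_width: 49.8
gripper_force: 12.0
```

>>> send_rows:
  targets: "0 -0.0005 0.008 0 0 0 45;0 -0.001 0.016 0 0 0 45;0 -0.001 0.024 0 0 0 45;0 -0.001 0.032 0 0 0 45;0 -0.001 0.038 0 0 0 45;0 -0.001 0.041 0 0 0 45;0 -0.001 0.041 0 0 0 45;0 -0.001 0.041 0 0 0 45"

```text
time_s: 37.9
ee_pos: [454.6, 225.7, 63.7]
ee_rot: [-179.9, 0.0, 170.0]
force: [-1.6, 0.2, -1.2]
gripper_width: 49.8
gripper_force: 12.0
```

>>> send_rows:
  targets: "0 0 0 0 0 0 60;0 0 0 0 0 0 75;0 0 0 0 0 0 80;0 0 0 0 0 0 80;0 0 -0.02 0 0 0 80;0 0 -0.05 0 0 0 80;0 0 -0.09 0 0 0 80;0 0 -0.13 0 0 0 80;0 0 -0.15 0 0 0 80;0 0 -0.15 0 0 0 80"

```text
time_s: 38.73
ee_pos: [457.5, 227.4, 219.6]
ee_rot: [179.7, 0.6, 170.0]
force: [0.7, 0.4, 0.1]
gripper_width: 73.1
gripper_force: 0.0
```

Run:
```python
from h import *
go([400,-150,330],down(120))
```

```text
shift [-0.0099 -0.3812 -0.112 ] turn [ 0.5  0.5 50. ] rows>=10
```

Move away, then check the final state and look for a third ring numerically (one view left).

>>> send_rows:
  targets: "-0.01 -0.38 -0.11 0 0 50 80;-0.01 -0.38 -0.11 0 0 50 80;-0.01 -0.38 -0.11 0 0 50 80;-0.01 -0.38 -0.11 0 0 50 80;-0.01 -0.38 -0.11 0 0 50 80;-0.01 -0.38 -0.11 0 0 50 80;-0.01 -0.38 -0.11 0 0 50 80;-0.01 -0.38 -0.11 0 0 50 80;-0.01 -0.38 -0.11 0 0 50 80;-0.01 -0.38 -0.11 0 0 50 80;-0.01 -0.38 -0.11 0 0 50 80;-0.01 -0.38 -0.11 0 0 50 80"

```text
time_s: 39.73
ee_pos: [398.2, -150.1, 324.0]
ee_rot: [-179.9, 0.0, 119.9]
force: [-0.3, 0.2, -0.3]
gripper_width: 72.9
gripper_force: 0.0
```

Run:
```python
from h import *
t=eyes.grab_frame("top")["image"]; g=eyes.grab_frame("scene")["image"]
a=cv2.resize(g[150:320,290:470],(400,378),interpolation=cv2.INTER_CUBIC); b=cv2.resize(t[120:270,195:345],(378,378),interpolation=cv2.INTER_CUBIC)
c=cv2.resize(t[60:400,:],(400,212),interpolation=cv2.INTER_AREA); d=cv2.resize(g,(378,212),interpolation=cv2.INTER_AREA)
cv2.imwrite("pics/final.png",np.vstack([np.hstack([a,b]),np.hstack([c,d])]))
```

```text
(no output)
```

View pics/final.png

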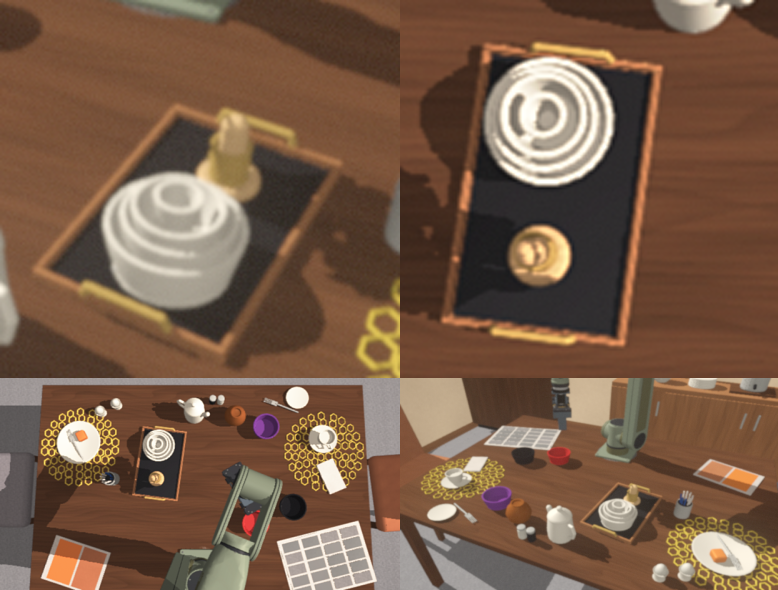

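The final views show the four bowls concentrically nested on the tray and both rings down the post. No other ring or loose white bowl is visible, and the pot, vase and sugar are in place. I'll hand in.

```bash
python3 -c "
from workcell import env
print(env.job_done())"
```

```text
the job is handed in; nothing more can be done
None
```

I handed the job in at about 40 s. The three loose white bowls present (bowl2, bowl3 and bowl5; there was no bowl4) are nested in the big bowl, and both napkin rings are down over the post. The final pictures show the pot, vase, sugar tumbler and look-alike bowls still in place, but the hand-in returned no verdict.

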